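Clear the bowl covers and taste two cupping bowls

TASK

Get the cupping counter ready and taste: first gather all the domed covers, still upside down, into one nested stack in the middle of the round wooden board, setting each down rather than dropping it. Then take the cupping spoon and dip its end well down into the cream bowl, rinse it with a dip in the steel rinse cup, dip it in the rust-brown bowl and rinse it again, and lay it back along its rest. Leave the cups, canister and pitcher where they are and everything standing upright.

Things in the scene. Friction and masses are not known exactly. Their poses are not given: they have to be found in the camera images.
- lid1_mid (a point): mustard yellow domed ceramic bowl cover (may be absent), 100 mm dia, 52 mm tall, 120 g, lying upside down: open rim up, standing on the 44 mm dia, 12 mm high foot ring that is its grip in use. Point: on its axis 26 mm above the foot; z points out of the open side. Wall 4 mm; an upright collar (outer radius 49 to 50) goes 14 mm down from the rim, above the dome: pinch it there, one finger inside, anywhere round the rim
- lid2_mid (a point): sage green domed ceramic bowl cover, same as lid1_mid but for colour; may be absent. Nested upside down, the 44 mm foot of one cover stands on the flat inner floor (18 mm above the counter) of the cover below with about 4 mm of play, so each sits 18 mm higher than the last
- lid3_mid (a point): slate blue domed ceramic bowl cover, same as lid1_mid but for colour; may be absent
- lid4_mid (a point): charcoal domed ceramic bowl cover, same as lid1_mid but for colour; may be absent
- board_top (a point): round wooden board, 150 mm dia, 14 mm thick, fixed; centre of its upper face, z up. The covers are stacked in its middle
- cream_bowl_rim (a point): loose cream (light roast) ceramic tasting bowl, 92 mm outer dia at the mouth, wall 4 mm, 60 mm tall, inner floor 50 mm below the mouth and about 50 mm wide, 260 g, empty; point: centre of the mouth, z up
- rust_bowl_rim (a point): loose rust-brown (dark roast) ceramic tasting bowl, 92 mm outer dia at the mouth, wall 4 mm, 60 mm tall, inner floor 50 mm below the mouth and about 50 mm wide, 260 g, empty; point: centre of the mouth, z up
- rinse_cup_rim (a point): loose steel rinse cup, 84 mm outer dia, wall 3 mm, 75 mm tall, inner floor 69 mm below the mouth, 280 g, empty; point: centre of the mouth, z up
- spoon_mid (a point): steel cupping spoon, 190 mm long, 55 g, lying level on its rest, face up. Point: at its balance point, in the middle of the straight handle's 12 mm width and 6 mm thickness; x along the handle towards the spoon's bowl, z up. Handle from 95 mm behind to 55 mm ahead of this point; round bowl 40 mm dia centred 75 mm ahead, its bottom 12 mm below the point's level
- spoon_tip (a point): foremost end of the spoon, 95 mm ahead of spoon_mid along x, same level
- rest_top (a point): fixed dark wooden spoon rest: base 100 x 75 x 8 mm, two upright bars 10 mm thick, 60 mm wide, at +36 and -36 mm along x, tops 26 mm above the counter, 7 mm lugs at their ends (54 mm apart inside). Point: midway between the bars, level with their tops; the spoon lies along x on both bars, its middle over this point and 3 mm higher; fingers fit between the bars
- oat_cup_mid (a point): bellied oatmeal stoneware cup without handle, 72 mm dia, 85 mm tall, loose bystander; point: on its axis half-way up
- brown_cup_mid (a point): bellied brown stoneware cup without handle, 72 mm dia, 85 mm tall, loose bystander; point: on its axis half-way up
- grey_cup_mid (a point): bellied grey stoneware cup without handle, 72 mm dia, 85 mm tall, loose bystander; point: on its axis half-way up
- canister_mid (a point): clear bean canister with white screw top, 90 mm dia, 195 mm tall, loose bystander; point: on its axis half-way up
- pitcher_mid (a point): steel milk pitcher, 84 mm dia, 100 mm tall, small handle on one side reaching 72 mm from its axis, loose bystander; point: on its axis half-way up

How it is judged:
By the outcome, as a careful person would: the job done as asked, in the order asked, and still so for the second after the job is handed in, with the robot touching nothing.
Of lid1, lid2, lid3, lid4 only 3 to 4 are there at a start; the rules pass over those that are not, and their reading is None.
At some moment in a run one of lid1, lid2, lid3, lid4, cream_bowl, rust_bowl, rinse_cup may be knocked a few centimetres aside while the robot is not near it.
It also fails if it takes over 210 s, if anything falls off the work surface, if the arm or the gripper's body presses on something with over 40 N, if the wrist force passes 120 N, or if a joint passes its speed limit or range.

ROBOT

A 6-joint arm with a two-finger parallel gripper is mounted at the origin on the work surface. World frame = base frame: x ahead of the robot, y to its left, z up, the work surface at z = 0. Lengths are in mm, angles in rad, forces in N, time in s.
With the tool pointing down it reaches from about 350 to 725 mm from the base axis. Payload 4.3 kg.
Tool frame: the origin (TCP) lies between the finger pads; the fingertips stand 17 mm ahead of it and the grasp point (between the pads) lies 2 mm behind it; z points along the fingers, y is the line along which they close (so a half turn about z gives the same grasp; the last joint's range is limited). The gripper opens to 85 mm and grips with 20 to 120 N. Pads are 22 mm wide; open, the fingers measure 114 mm over their backs; the gripper's body (76 mm by 85 mm) begins 54 mm behind the grasp point. The pads swing forward as they close: fully open they stand 13 mm farther back than shut.
Start: joints at [1.109, 0.377, 0.081, 1.274, 0, 1.46], TCP at [198.147, 539.819, 227.429] pointing down, gripper open.
Joint ranges: [-2.72, 2.72], [-0.84, 1.66], [-1.02, 1.22], [-1.77, 2.12], [-1.37, 1.28], [-3.14, 3.14]. Speed limits (rad/s): [2.57, 2.57, 3.14, 3.14, 3.14, 3.14].

INTERFACE

Orientations are given as a unit quaternion [x, y, z, w].
In Python, from plant import manip, snapshot, camera_params gives the robot as it stands. The module is installed in compiled form; this text tells all that it offers.
- The arm moves only by the tool carry_out, never from a script. Its argument "rows" is a list of rows, each an object of numbers: "fingers": the finger opening in m, from 0 to 0.0854; "x", "y", "z": the shift along the world's x, y, z in m; "turn": the turn about the world's z in degrees. A call has 1 to 10 rows; each row is the pose to reach, as a shift and turn from the pose commanded when the call began; what a row does not reach only later rows make up. A row lasts 1/10 s, in which the tool goes at most 50 mm and 8.59 degrees, less where a joint would pass 70% of its speed; a pose out of reach is approached as far as the arm can. A call with a gripper value outside its range is refused whole. The fingers move at their own pace and stop on an object; the grip force is fixed at half the most. Time passes only in rows, so rows that repeat a pose let the fingers close. It gives the time, the measured TCP pose, the force, the opening and the grip force at its end, in the units of the state.
- manip.get_state(): the state, without advancing time (a new reading comes with each control period).
- snapshot(name): name is "scene" or "top" or "wrist"; returns (picture, depth): 400x640x3 uint8, red, green, blue; 400x640 float32, mm along the optical axis (not along the pixel's ray), 0 where there is no reading.
- camera_params(name): a dict with "intrinsics" (3x3 intrinsics, pixels), "camera_from_world" (4x4, takes a point from world to camera coordinates). Camera axes: x right, y down, z forward; pixel columns grow to the right and rows downward; lengths in mm; the calibration is good to about 2 mm. A picture is of the moment at which its call begins: read the wrist's pose just before it. camera_params takes no time and is no camera call; for the wrist camera it gives the pose at the moment of the call.
- manip.job_done(): hands the job in; it is judged then, once.
The state is a dict: "time": time; "joint_positions": joint angles; "qvel": joint speeds; "effort": joint torques, N m; "tool_pos": TCP position; "tool_rot": TCP orientation; "ft_force": force on the tool from outside, world axes, zero at the start; "moment": the same for the moment, N m; "width": opening from 0.0 (shut) to 1.0 (fully open); "gripper_force": force on a finger pad.
Only numpy, scipy, OpenCV 4.12 (cv2) and the standard library are available. Lean on these libraries where they do the work, as an engineer would, in place of code of your own. Each camera call takes 0.05 s, during which the arm holds its last target. There are 200 camera calls.

## Working session

There is one attempt and no reset: what is moved stays moved. The work goes in short steps, Python scripts to look and compute and a tool call to move; the robot and the scene stay as the last step left them, time stands still between calls to the robot, and variables do not carry over. Pictures are saved under pics/ and viewed, at most 14 in all, crops included, and the job is handed in when it is done.

Besides the shell and the picture viewer there is one more tool, called by a JSON object that holds its "fn" and its "kwargs", one argument or row to a line. carry_out: Moves the arm, as the interface text tells. Its arguments: {"type":"object","properties":{"rows":{"type":"array"}},"required":["rows"]}

```bash
mkdir -p pics
cat > h.py <<'E'
import numpy as np, cv2
from plant import manip, snapshot, camera_params
def cloud(d,P):
    K=np.array(P["intrinsics"]);T=np.linalg.inv(np.array(P["camera_from_world"]))
    v,u=np.mgrid[:d.shape[0],:d.shape[1]]
    p=np.stack([(u-K[0,2])/K[0,0]*d,(v-K[1,2])/K[1,1]*d,d],-1)
    w=p@T[:3,:3].T+T[:3,3]; w[d<=0]=np.nan
    return w
def look(name,save=None):
    P=camera_params(name); im,d=snapshot(name)
    if save: cv2.imwrite(f"pics/{save}.png",im[...,::-1])
    return im,d,cloud(d,P),P
def circ(pts):
    A=np.c_[2*pts,np.ones(len(pts))];s=np.linalg.lstsq(A,(pts**2).sum(1),rcond=None)[0]
    return s[0],s[1],np.sqrt(s[2]+s[0]**2+s[1]**2)
E
python3 - <<'E'
from h import *
for n in("top","scene"):
    im,d,w,P=look(n,n+"0"); np.savez(n+"0.npz",im=im,d=d,w=w)
    print(n,np.linalg.inv(np.array(P["camera_from_world"])).round(2).tolist(),np.array(P["intrinsics"]).tolist())
print(manip.get_state())
E
```

```text
top [[-0.09, -0.97, 0.24, 354.96], [-1.0, 0.09, -0.02, 4.56], [-0.0, -0.24, -0.97, 1033.01], [0.0, 0.0, 0.0, 1.0]] [[381.5619659051589, 0.0, 320.3446357112164], [0.0, 381.5619659051589, 200.2389570920173], [0.0, 0.0, 1.0]]
scene [[-0.5, 0.71, -0.5, 1283.24], [0.86, 0.42, -0.28, 384.22], [0.01, -0.57, -0.82, 1302.81], [0.0, 0.0, 0.0, 1.0]] [[505.7238642833183, 0.0, 320.71955456734725], [0.0, 505.7238642833183, 204.75435021939663], [0.0, 0.0, 1.0]]
{'time': 0.1, 'joint_positions': array([1.10872231e+00, 3.78021527e-01, 7.97707715e-02, 1.27441810e+00,
       2.34743155e-05, 1.46049028e+00]), 'qvel': array([-0.00025484, -0.00173568,  0.00180395,  0.00086022, -0.00030033,
       -0.00062725]), 'effort': array([ 1.06808213e-03, -4.64693713e+01,  2.70581996e+01,  1.19905875e-02,
       -1.28659813e-04, -2.89946217e-05]), 'tool_pos': array([197.84275643, 539.25375925, 226.54069896]), 'tool_rot': array([ 1.74978487e-01,  9.84571812e-01, -8.94867510e-04, -2.75565867e-04]), 'ft_force': array([ 0.81115373,  0.18691819, -0.10882651]), 'moment': array([-0.01887214, -0.07119895,  0.00826506]), 'gripper_force': 0.0, 'width': 1.0017717494357044}
```

View pics/top0.png

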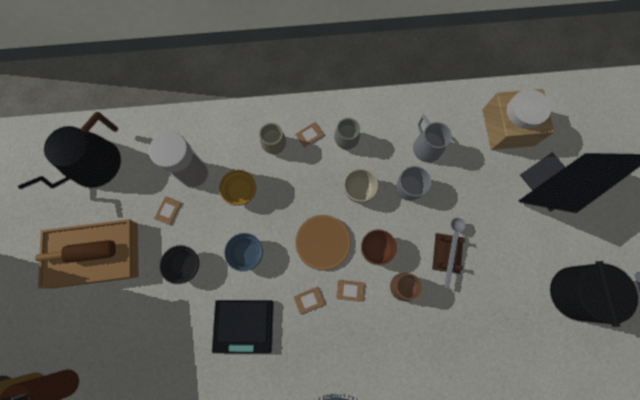

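View pics/scene0.png

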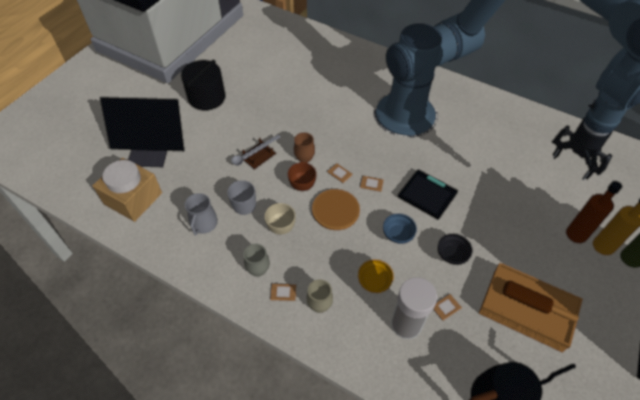

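Top view: covers are yellow (238,188), blue (244,251) and charcoal (180,264), with no green one. Board is at (323,242), cream (361,185), rust (379,247), rinse cup (413,183), and the spoon runs from (458,226) to (449,288) on its rest.

```bash
cat >> h.py <<'E'
K0=dict(yellow=(238,188,52,50),blue=(244,251,52,50),char=(180,264,52,50),board=(323,242,14,75),cream=(361,185,60,46),rust=(379,247,60,46),rinse=(413,183,75,42),brown=(405,287,85,36),pitcher=(433,141,100,42),oat=(272,138,85,36),grey=(347,133,85,36),canister=(170,150,195,45))
def ray(P,u,v,z):
    K=np.array(P["intrinsics"]);T=np.linalg.inv(np.array(P["camera_from_world"]))
    r=T[:3,:3]@np.linalg.solve(K,[u,v,1.]);return T[:3,3]+r*(z-T[2,3])/r[2]
def rims(w,P,names,tol=5,seeds=None):
    for n in names:
        u,v,z,r=K0[n]; c=ray(P,u,v,z)[:2] if seeds is None else np.array(seeds[n])
        for rr in(r+20,r+8,r+6):
            m=(abs(w[...,2]-z)<tol)&(np.hypot(w[...,0]-c[0],w[...,1]-c[1])<rr)
            q=w[m][:,:2]
            if len(q)<8: break
            (x,y),R=cv2.minEnclosingCircle(q.astype(np.float32)); c=np.array([x,y])
        print(n,c.round(1),"R",round(R,1),"fit",np.round(circ(q),1),len(q), w[m][:,2].max().round(1))
E
python3 - <<'E'
from h import *
P=camera_params("top");f=np.load("top0.npz");w=f["w"]
rims(w,P,K0)
# spoon: points at z>23 near
for (u,v) in((458,226),(455,245),(452,265),(449,288)): print(ray(P,u,v,29).round(1), w[v,u].round(1))
c=ray(P,449,253,26)
m=(abs(w[...,0]-c[0])<130)&(abs(w[...,1]-c[1])<70)&(w[...,2]>14)&(w[...,2]<45)
q=w[m]; vv,uu=np.nonzero(m); print(len(q)); 
for a in zip(uu,vv,q.round(0).tolist()): print(*a,end=';')
E
```

```text
yellow [654.3 203.7] R 50.2 fit [654.2 203.3  47.7] 169 54.5
blue [480.1 194.5] R 49.8 fit [480.1 194.4  47.6] 195 54.4
char [463.8 359.8] R 50.3 fit [463.  359.4  47.6] 198 53.6
board [492.5 -11.7] R 74.6 fit [492.2 -11.6  52.6] 2340 18.5
cream [ 628.3 -125.8] R 46.0 fit [ 628.2 -125.4   43.7] 168 62.1
rust [ 460.5 -152.2] R 45.8 fit [ 460.4 -152.4   43.6] 174 62.8
rinse [ 621.7 -267. ] R 42.2 fit [ 621.7 -266.6   40. ] 134 78.9
brown [ 356.3 -208.6] R 32.0 fit [ 356.  -208.5   29.7] 142 88.5
pitcher [ 734.9 -337.6] R 37.4 fit [ 735.  -336.8   35.1] 126 103.2
oat [785.7 102.1] R 32.5 fit [785.4 101.9  29.8] 120 88.5
grey [ 781.1 -106.9] R 32.1 fit [ 780.8 -106.6   29.7] 116 87.8
canister [718.8 334.2] R 45.6 fit [718.6 333.3  31.3] 1023 198.0
[ 499.4 -374.8   29. ] [ 501.  -379.    17.9]
[ 450.1 -358.    29. ] [ 450.  -357.8   29.5]
[ 399.3 -341.2   29. ] [ 399.3 -341.4   28.4]
[ 342.4 -323.5   29. ] [ 342.  -333.5   -1.7]
638
454 218 [522.0, -367.0, 31.0];455 218 [522.0, -370.0, 30.0];456 218 [521.0, -372.0, 33.0];457 218 [521.0, -375.0, 33.0];458 218 [521.0, -378.0, 30.0];459 218 
[... 18282 characters left out ...]
.0, 32.0];446 284 [353.0, -317.0, 32.0];447 284 [353.0, -319.0, 31.0];448 284 [353.0, -321.0, 35.0];449 284 [352.0, -325.0, 31.0];445 285 [351.0, -315.0, 26.0];446 285 [351.0, -316.0, 31.0];447 285 [350.0, -319.0, 31.0];448 285 [350.0, -321.0, 32.0];449 285 [350.0, -323.0, 33.0];444 286 [348.0, -312.0, 29.0];445 286 [348.0, -314.0, 29.0];446 286 [348.0, -316.0, 30.0];447 286 [348.0, -319.0, 30.0];448 286 [348.0, -321.0, 32.0];449 286 [347.0, -324.0, 29.0];444 287 [346.0, -311.0, 31.0];445 287 [346.0, -312.0, 34.0];446 287 [346.0, -316.0, 30.0];447 287 [345.0, -318.0, 31.0];448 287 [345.0, -321.0, 30.0];446 288 [343.0, -316.0, 28.0];447 288 [343.0, -319.0, 28.0];448 288 [343.0, -320.0, 32.0];
```

Three covers are present: yellow, blue and charcoal. The starting closing line (about 70°) suits every grasp, so I'll pinch each rim on that line. Blue goes first.

{"fn": "carry_out", "kwargs": {
  "rows": [
    {"x": 0.2985,"y": -0.3,"z": -0.06,"turn": 0,"fingers": 0.035},
    {"x": 0.2985,"y": -0.3,"z": -0.06,"turn": 0,"fingers": 0.035},
    {"x": 0.2985,"y": -0.3,"z": -0.06,"turn": 0,"fingers": 0.035},
    {"x": 0.2985,"y": -0.3,"z": -0.06,"turn": 0,"fingers": 0.035},
    {"x": 0.2985,"y": -0.3,"z": -0.06,"turn": 0,"fingers": 0.035},
    {"x": 0.2985,"y": -0.3,"z": -0.06,"turn": 0,"fingers": 0.035},
    {"x": 0.2985,"y": -0.3,"z": -0.06,"turn": 0,"fingers": 0.035},
    {"x": 0.2985,"y": -0.3,"z": -0.06,"turn": 0,"fingers": 0.035},
    {"x": 0.2985,"y": -0.3,"z": -0.06,"turn": 0,"fingers": 0.035},
    {"x": 0.2985,"y": -0.3,"z": -0.06,"turn": 0,"fingers": 0.035}
  ]
}}

```text
time: 1.1
tool_pos: [498.5, 236.8, 166.2]
tool_rot: [0.178, 0.984, -0.001, -0.0]
ft_force: [-0.3, 0.1, 0.9]
width: 0.41
gripper_force: 0.0
```

```bash
cat >> h.py <<'E'
def wl(names,seeds,save=None,cam="wrist",tol=5):
    im,d,w,P=look(cam,save); rims(w,P,names,tol,seeds); s=manip.get_state()
    print("tcp",s["tool_pos"].round(1),"t",s["time"],"w",round(s["width"],3),"F",s["ft_force"].round(1),round(s["gripper_force"],1))
    return im,d,w,P
E
python3 -c "
from h import *
wl(['blue'],dict(blue=(480,194)),'w1')
wl(['blue','char','yellow'],None,cam='top')"
```

```text
blue [481.1 195.2] R 50.0 fit [480.5 195.6  47.4] 1760 53.3
tcp [497.1 238.3 166.5] t 1.15 w 0.412 F [-0.3  1.3  0.1] 0.0
blue [480.2 194.5] R 49.8 fit [480.1 194.4  47.6] 156 55.7
char [463.4 359.4] R 49.9 fit [462.7 359.5  47.7] 103 53.8
yellow [654.5 204.1] R 50.1 fit [654.2 203.3  47.7] 167 55.1
tcp [496.3 239.3 166.8] t 1.2 w 0.409 F [-0.4  0.9 -0.4] 0.0
```

View pics/w1.png

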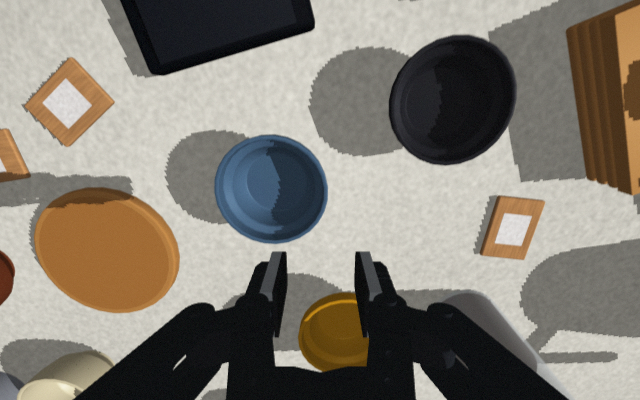

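The wrist view shows blue at (270,188), agreeing with the top camera to about 1 mm. Descend and pinch.

{"fn": "carry_out", "kwargs": {
  "rows": [
    {"z": -0.05,"fingers": 0.035},
    {"z": -0.09,"fingers": 0.035},
    {"z": -0.11,"fingers": 0.035},
    {"z": -0.11,"fingers": 0.035},
    {"z": -0.11,"fingers": 0.0},
    {"z": -0.11,"fingers": 0.0},
    {"z": -0.11,"fingers": 0.0},
    {"z": -0.11,"fingers": 0.0},
    {"z": -0.11,"fingers": 0.0},
    {"z": -0.11,"fingers": 0.0}
  ]
}}

```text
$.rows[0]: bad value
```

{"fn": "carry_out", "kwargs": {
  "rows": [
    {"x": 0,"y": 0,"turn": 0,"z": -0.05,"fingers": 0.035},
    {"x": 0,"y": 0,"turn": 0,"z": -0.09,"fingers": 0.035},
    {"x": 0,"y": 0,"turn": 0,"z": -0.11,"fingers": 0.035},
    {"x": 0,"y": 0,"turn": 0,"z": -0.11,"fingers": 0.035},
    {"x": 0,"y": 0,"turn": 0,"z": -0.11,"fingers": 0.0},
    {"x": 0,"y": 0,"turn": 0,"z": -0.11,"fingers": 0.0},
    {"x": 0,"y": 0,"turn": 0,"z": -0.11,"fingers": 0.0},
    {"x": 0,"y": 0,"turn": 0,"z": -0.11,"fingers": 0.0},
    {"x": 0,"y": 0,"turn": 0,"z": -0.11,"fingers": 0.0},
    {"x": 0,"y": 0,"turn": 0,"z": -0.11,"fingers": 0.0}
  ]
}}

```text
time: 2.2
tool_pos: [496.9, 239.9, 57.8]
tool_rot: [0.175, 0.985, 0.0, 0.0]
ft_force: [0.0, -0.0, -0.2]
width: -0.002
gripper_force: 0.0
```

```bash
python3 -c "
from h import *
wl(['blue'],dict(blue=(480,194)),'w2')
wl(['blue','char','yellow'],None,cam='top')"
```

```text
blue [480.1 194.9] R 50.2 fit [480.5 195.9  47.3] 3315 53.4
tcp [496.8 239.8  57.6] t 2.25 w 0.003 F [ 0.3 -0.3 -0.6] 0.0
blue [480.1 194.4] R 49.7 fit [480.  194.3  47.6] 171 55.1
char [461.3 320.1] R 26.5 fit [462.7 351.2  40.2] 36 54.5
yellow [654.2 203.7] R 50.0 fit [654.2 203.3  47.6] 165 55.0
tcp [496.7 239.8  57.5] t 2.3 w 0.001 F [ 0.4 -0.1 -0.4] 0.0
```

View pics/w2.png

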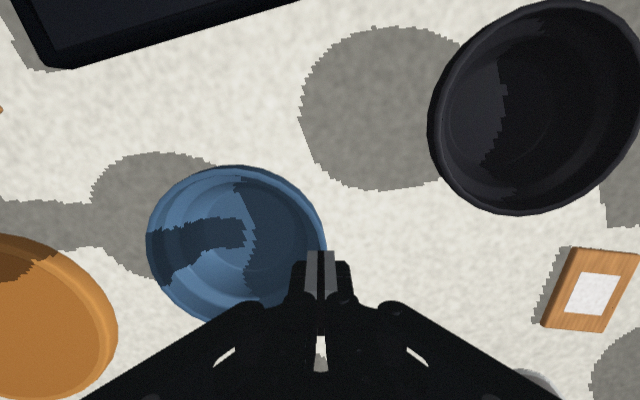

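```bash
python3 -c "
from h import *
im,d,w,P=look('wrist')
T=np.array(P['camera_from_world']);K=np.array(P['intrinsics'])
for p in ([496.8,239.8,57.6],[496.8,239.8,40.6],[496.8,239.8,52],[480,195,52],[496.5,240,52]):
    q=T@np.r_[p,1];q=K@q[:3];print(p,(q[:2]/q[2]).round())
for v in range(235,340,8): print(v,[w[v,u].round(0).tolist() for u in (312,320,328)])
"
```

```text
[496.8, 239.8, 57.6] [323. 262.]
[496.8, 239.8, 40.6] [323. 247.]
[496.8, 239.8, 52] [323. 256.]
[480, 195, 52] [235. 256.]
[496.5, 240, 52] [323. 256.]
235 [[489.0, 236.0, 37.0], [484.0, 243.0, 52.0], [509.0, 240.0, -1.0]]
243 [[495.0, 234.0, 36.0], [489.0, 241.0, 51.0], [516.0, 237.0, -1.0]]
251 [[485.0, 238.0, 65.0], [486.0, 242.0, 66.0], [487.0, 246.0, 67.0]]
259 [[485.0, 239.0, 74.0], [487.0, 242.0, 73.0], [487.0, 246.0, 74.0]]
267 [[485.0, 239.0, 81.0], [486.0, 242.0, 81.0], [487.0, 246.0, 82.0]]
275 [[486.0, 239.0, 87.0], [486.0, 242.0, 88.0], [487.0, 245.0, 87.0]]
283 [[485.0, 239.0, 93.0], [486.0, 242.0, 94.0], [487.0, 245.0, 93.0]]
291 [[486.0, 239.0, 97.0], [487.0, 242.0, 98.0], [487.0, 245.0, 99.0]]
299 [[484.0, 240.0, 105.0], [491.0, 240.0, 97.0], [487.0, 245.0, 105.0]]
307 [[484.0, 240.0, 111.0], [493.0, 239.0, 99.0], [486.0, 245.0, 110.0]]
315 [[485.0, 240.0, 113.0], [498.0, 238.0, 98.0], [487.0, 245.0, 113.0]]
323 [[486.0, 239.0, 117.0], [502.0, 236.0, 98.0], [491.0, 243.0, 113.0]]
331 [[495.0, 236.0, 109.0], [505.0, 235.0, 99.0], [497.0, 241.0, 110.0]]
339 [[497.0, 235.0, 111.0], [595.0, 202.0, -1.0], [501.0, 240.0, 109.0]]
```

The shut pads end near z≈64, above the 52 mm rim, so they stop higher than the stated geometry says. I'll open, step down 14 mm and try again.

{"fn": "carry_out", "kwargs": {
  "rows": [
    {"x": 0,"y": 0,"turn": 0,"z": 0.01,"fingers": 0.035},
    {"x": 0,"y": 0,"turn": 0,"z": 0.01,"fingers": 0.035},
    {"x": 0,"y": 0,"turn": 0,"z": 0.0,"fingers": 0.035},
    {"x": 0,"y": 0,"turn": 0,"z": -0.007,"fingers": 0.035},
    {"x": 0,"y": 0,"turn": 0,"z": -0.014,"fingers": 0.035},
    {"x": 0,"y": 0,"turn": 0,"z": -0.014,"fingers": 0.0},
    {"x": 0,"y": 0,"turn": 0,"z": -0.014,"fingers": 0.0},
    {"x": 0,"y": 0,"turn": 0,"z": -0.014,"fingers": 0.0},
    {"x": 0,"y": 0,"turn": 0,"z": -0.014,"fingers": 0.0},
    {"x": 0,"y": 0,"turn": 0,"z": -0.014,"fingers": 0.0}
  ]
}}

```text
time: 3.35
tool_pos: [496.7, 239.8, 43.6]
tool_rot: [0.175, 0.985, 0.0, 0.0]
ft_force: [-0.2, 0.0, 0.0]
width: 0.018
gripper_force: 56.5
```

```bash
cat > pad.py <<'E'
from h import *
im,d,w,P=look('wrist')
s=manip.get_state(); t=s['tool_pos']
m=(im.max(-1)<110)&(np.hypot(w[...,0]-t[0],w[...,1]-t[1])<25)&(w[...,2]>t[2]-25)&(w[...,2]<t[2]+20)
vv,uu=np.nonzero(m)
for u in (308,312,316,324,328,332):
    c=w[:,u]; k=[v for v in range(200,300) if abs(c[v,2]-t[2])<22 and np.hypot(*(c[v,:2]-t[:2]))<16]
    if k: print(u,k[0],[c[v].round(0).tolist() for v in k[:4]])
print(t,s['width'],s['gripper_force'],s['ft_force'].round(1))
E
python3 pad.py
```

```text
308 233 [[481.0, 237.0, 38.0], [481.0, 237.0, 39.0], [482.0, 237.0, 38.0], [483.0, 236.0, 38.0]]
312 236 [[483.0, 239.0, 39.0], [483.0, 239.0, 39.0], [484.0, 238.0, 39.0], [485.0, 238.0, 39.0]]
316 242 [[481.0, 242.0, 52.0], [481.0, 242.0, 52.0], [482.0, 242.0, 52.0], [482.0, 241.0, 53.0]]
324 248 [[486.0, 244.0, 50.0], [486.0, 244.0, 51.0], [487.0, 244.0, 51.0], [487.0, 244.0, 52.0]]
328 250 [[488.0, 246.0, 51.0], [488.0, 246.0, 52.0], [487.0, 246.0, 53.0], [488.0, 246.0, 53.0]]
332 250 [[489.0, 247.0, 50.0], [489.0, 247.0, 51.0], [488.0, 248.0, 53.0], [489.0, 247.0, 53.0]]
[496.68366684 239.79890549  43.5698955 ] 0.022111578457683575 56.492910113884136 [ 0.  -0.4  0.2]
```

Contact now (56 N), but only on the edge. Another 9 mm down.

{"fn": "carry_out", "kwargs": {
  "rows": [
    {"x": 0,"y": 0,"turn": 0,"z": 0.0,"fingers": 0.035},
    {"x": 0,"y": 0,"turn": 0,"z": 0.0,"fingers": 0.035},
    {"x": 0,"y": 0,"turn": 0,"z": 0.0,"fingers": 0.035},
    {"x": 0,"y": 0,"turn": 0,"z": -0.005,"fingers": 0.035},
    {"x": 0,"y": 0,"turn": 0,"z": -0.009,"fingers": 0.035},
    {"x": 0,"y": 0,"turn": 0,"z": -0.009,"fingers": 0.0},
    {"x": 0,"y": 0,"turn": 0,"z": -0.009,"fingers": 0.0},
    {"x": 0,"y": 0,"turn": 0,"z": -0.009,"fingers": 0.0},
    {"x": 0,"y": 0,"turn": 0,"z": -0.009,"fingers": 0.0},
    {"x": 0,"y": 0,"turn": 0,"z": -0.009,"fingers": 0.0}
  ]
}}

```text
time: 4.4
tool_pos: [497.1, 239.2, 35.6]
tool_rot: [0.175, 0.985, -0.001, 0.001]
ft_force: [-1.5, -2.3, 8.0]
width: 0.047
gripper_force: 58.5
```

```bash
python3 pad.py; python3 -c "
from h import *
wl(['blue'],dict(blue=(480,194)))"
```

```text
308 240 [[482.0, 237.0, 38.0], [482.0, 237.0, 38.0], [483.0, 236.0, 38.0], [484.0, 236.0, 37.0]]
312 239 [[482.0, 239.0, 38.0], [482.0, 239.0, 39.0], [483.0, 239.0, 38.0], [483.0, 238.0, 39.0]]
316 248 [[486.0, 240.0, 40.0], [487.0, 239.0, 40.0], [486.0, 240.0, 42.0], [486.0, 240.0, 44.0]]
324 240 [[483.0, 245.0, 42.0], [483.0, 245.0, 44.0], [483.0, 245.0, 51.0], [483.0, 245.0, 52.0]]
328 250 [[488.0, 245.0, 42.0], [488.0, 245.0, 44.0], [488.0, 245.0, 44.0], [489.0, 245.0, 45.0]]
332 250 [[489.0, 247.0, 43.0], [489.0, 247.0, 44.0], [488.0, 247.0, 46.0], [489.0, 247.0, 46.0]]
[497.09763723 239.19448277  35.57992874] 0.04668845104679989 58.46315713410149 [-2.2 -2.5  8.1]
blue [478.9 201.7] R 55.8 fit [476.9 197.1  47.3] 5152 57.0
tcp [497.1 239.2  35.6] t 4.5 w 0.043 F [-2.1 -2.   8.1] 58.5
```

Proper 4 mm wall grip now. Lift and carry over the board.

{"fn": "carry_out", "kwargs": {
  "rows": [
    {"x": 0,"y": 0,"turn": 0,"z": 0.02,"fingers": 0.0},
    {"x": 0,"y": 0,"turn": 0,"z": 0.05,"fingers": 0.0},
    {"x": 0,"y": -0.03,"turn": 0,"z": 0.08,"fingers": 0.0},
    {"x": 0.004,"y": -0.07,"turn": 0,"z": 0.08,"fingers": 0.0},
    {"x": 0.008,"y": -0.11,"turn": 0,"z": 0.08,"fingers": 0.0},
    {"x": 0.01,"y": -0.15,"turn": 0,"z": 0.08,"fingers": 0.0},
    {"x": 0.012,"y": -0.18,"turn": 0,"z": 0.08,"fingers": 0.0},
    {"x": 0.0124,"y": -0.2,"turn": 0,"z": 0.08,"fingers": 0.0},
    {"x": 0.0124,"y": -0.206,"turn": 0,"z": 0.08,"fingers": 0.0},
    {"x": 0.0124,"y": -0.206,"turn": 0,"z": 0.08,"fingers": 0.0}
  ]
}}

```text
time: 5.5
tool_pos: [508.9, 33.4, 114.3]
tool_rot: [0.176, 0.984, 0.0, -0.0]
ft_force: [0.6, -0.6, -1.4]
width: 0.029
gripper_force: 68.1
```

```bash
cat >> h.py <<'E'
HUE=dict(blue=(95,120),yellow=(15,35))
def held(name,h,r=50,save=None,cam="top",z=None):
    """held/placed object: colour-free: points near h height band; plane fit + circle"""
    im,d,w,P=look(cam,save); x,y,zz=h
    m=(np.hypot(w[...,0]-x,w[...,1]-y)<r+6)&(np.hypot(w[...,0]-x,w[...,1]-y)>r-12)&(abs(w[...,2]-zz)<8)
    q=w[m]; b=im[m].astype(int)
    if name=="blue": k=b[:,2]>b[:,0]+12
    elif name=="yellow": k=b[:,0]>b[:,2]+40
    else: k=b.max(1)<70
    q=q[k]
    if len(q)<8: print(name,"few",len(q)); return
    (X,Y),R=cv2.minEnclosingCircle(q[:,:2].astype(np.float32))
    A=np.c_[q[:,0]-X,q[:,1]-Y,np.ones(len(q))];s=np.linalg.lstsq(A,q[:,2],rcond=None)[0]
    print(name,cam,"c",round(X,1),round(Y,1),"R",round(R,1),"fit",np.round(circ(q[:,:2]),1),"slope",s[:2].round(3),"z",s[2].round(1),len(q))
E
python3 -c "
from h import *
held('blue',(492,-12,132))
held('blue',(492,-12,132),cam='wrist',save='w3')
print(manip.get_state()['tool_pos'],manip.get_state()['width'])"
```

```text
blue few 7
blue wrist c 490.6 -9.4 R 49.9 fit [489.6  -9.1  46.9] slope [0.063 0.06 ] z 126.4 1660
[508.89077768  34.62134341 114.34830078] 0.033908842547026134
```

View pics/w3.png

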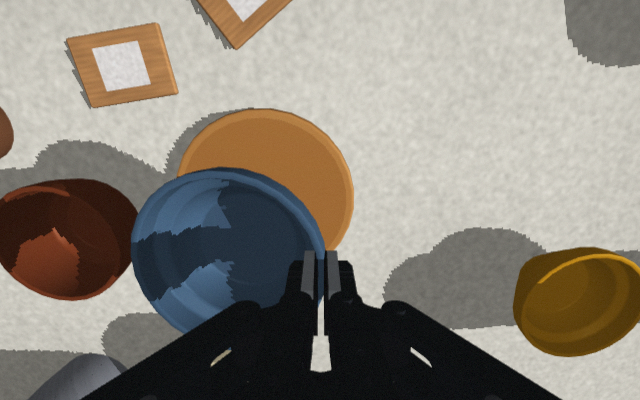

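Blue is held over the board at (490.6,-9.4), sagging about 5°. Correct by +2/-2 mm and lower gently.

{"fn": "carry_out", "kwargs": {
  "rows": [
    {"x": 0.002,"y": -0.002,"turn": 0,"z": -0.03,"fingers": 0.0},
    {"x": 0.002,"y": -0.002,"turn": 0,"z": -0.05,"fingers": 0.0},
    {"x": 0.002,"y": -0.002,"turn": 0,"z": -0.056,"fingers": 0.0},
    {"x": 0.002,"y": -0.002,"turn": 0,"z": -0.058,"fingers": 0.0},
    {"x": 0.002,"y": -0.002,"turn": 0,"z": -0.06,"fingers": 0.0},
    {"x": 0.002,"y": -0.002,"turn": 0,"z": -0.062,"fingers": 0.0},
    {"x": 0.002,"y": -0.002,"turn": 0,"z": -0.063,"fingers": 0.0},
    {"x": 0.002,"y": -0.002,"turn": 0,"z": -0.064,"fingers": 0.0},
    {"x": 0.002,"y": -0.002,"turn": 0,"z": -0.064,"fingers": 0.0},
    {"x": 0.002,"y": -0.002,"turn": 0,"z": -0.064,"fingers": 0.0}
  ]
}}

```text
time: 6.6
tool_pos: [513.0, 33.2, 52.8]
tool_rot: [0.175, 0.985, 0.002, 0.002]
ft_force: [-2.2, 5.2, 9.1]
width: 0.035
gripper_force: 73.2
```

{"fn": "carry_out", "kwargs": {
  "rows": [
    {"x": 0,"y": 0,"turn": 0,"z": 0,"fingers": 0.015},
    {"x": 0,"y": 0,"turn": 0,"z": 0.0,"fingers": 0.03},
    {"x": 0,"y": 0,"turn": 0,"z": 0.0,"fingers": 0.03},
    {"x": 0,"y": 0,"turn": 0,"z": 0.03,"fingers": 0.035},
    {"x": 0,"y": 0,"turn": 0,"z": 0.08,"fingers": 0.035},
    {"x": -0.004,"y": 0.05,"turn": 0,"z": 0.08,"fingers": 0.035},
    {"x": -0.008,"y": 0.1,"turn": 0,"z": 0.08,"fingers": 0.035},
    {"x": -0.012,"y": 0.15,"turn": 0,"z": 0.08,"fingers": 0.035},
    {"x": -0.016,"y": 0.2,"turn": 0,"z": 0.08,"fingers": 0.035},
    {"x": -0.02,"y": 0.25,"turn": 0,"z": 0.08,"fingers": 0.035}
  ]
}}

```text
time: 7.6
tool_pos: [490.9, 282.7, 130.5]
tool_rot: [0.175, 0.985, -0.0, 0.0]
ft_force: [0.9, 0.1, 0.9]
width: 0.412
gripper_force: 0.0
```

```bash
python3 -c "
from h import *
held('blue',(492,-12,66)); held('blue',(492,-12,66),cam='scene')
s=manip.get_state();print(s['tool_pos'],s['time'])
im,d,w,P=look('top');np.save('n.npy',w)
rims(w,P,['char','yellow','cream','rust','rinse'])"
```

```text
blue top c 495.1 -9.5 R 48.2 fit [495.   -9.8  46.6] slope [-0.013 -0.004] z 63.6 127
blue scene c 496.1 -10.0 R 51.1 fit [496.6  -9.7  47.1] slope [0.009 0.016] z 64.4 154
[490.39572297 286.51850161 130.36301   ] 7.7
char [462.6 359.5] R 49.8 fit [462.9 359.2  47.7] 132 55.0
yellow [654.3 203.5] R 50.3 fit [654.1 203.2  47.7] 175 54.5
cream [ 628.5 -125.5] R 45.8 fit [ 628.2 -125.3   43.5] 163 63.8
rust [ 460.4 -152.4] R 45.8 fit [ 460.4 -152.3   43.6] 176 63.1
rinse [ 621.7 -267.5] R 42.1 fit [ 621.9 -266.8   40. ] 127 77.2
```

Blue stands level at about (495,-10), 3 mm off the board centre, which is fine. Next is charcoal.

{"fn": "carry_out", "kwargs": {
  "rows": [
    {"x": -0.0115,"y": 0.05,"turn": 0,"z": 0,"fingers": 0.035},
    {"x": -0.0115,"y": 0.1,"turn": 0,"z": 0,"fingers": 0.035},
    {"x": -0.0115,"y": 0.1225,"turn": 0,"z": 0,"fingers": 0.035},
    {"x": -0.0115,"y": 0.1225,"turn": 0,"z": -0.04,"fingers": 0.035},
    {"x": -0.0115,"y": 0.1225,"turn": 0,"z": -0.075,"fingers": 0.035},
    {"x": -0.0115,"y": 0.1225,"turn": 0,"z": -0.0925,"fingers": 0.035},
    {"x": -0.0115,"y": 0.1225,"turn": 0,"z": -0.0925,"fingers": 0.01},
    {"x": -0.0115,"y": 0.1225,"turn": 0,"z": -0.0925,"fingers": 0.0},
    {"x": -0.0115,"y": 0.1225,"turn": 0,"z": -0.0925,"fingers": 0.0},
    {"x": -0.0115,"y": 0.1225,"turn": 0,"z": -0.0925,"fingers": 0.0}
  ]
}}

```text
time: 8.75
tool_pos: [481.0, 403.5, 39.8]
tool_rot: [0.175, 0.985, 0.001, 0.001]
ft_force: [0.8, -0.3, 1.1]
width: 0.019
gripper_force: 57.1
```

{"fn": "carry_out", "kwargs": {
  "rows": [
    {"x": 0,"y": 0,"turn": 0,"z": 0,"fingers": 0.0},
    {"x": 0,"y": 0,"turn": 0,"z": 0,"fingers": 0.0}
  ]
}}

```text
time: 8.95
tool_pos: [480.9, 404.0, 39.2]
tool_rot: [0.175, 0.985, 0.001, 0.001]
ft_force: [1.8, -0.5, 3.1]
width: 0.025
gripper_force: 58.0
```

```bash
python3 pad.py;python3 -c "
from h import *
held('char',(463,359,52),cam='wrist')"
```

```text
308 238 [[465.0, 402.0, 40.0], [466.0, 401.0, 40.0], [466.0, 401.0, 40.0], [466.0, 401.0, 41.0]]
312 244 [[469.0, 402.0, 40.0], [470.0, 402.0, 40.0], [470.0, 402.0, 40.0], [470.0, 402.0, 40.0]]
316 248 [[465.0, 406.0, 54.0], [466.0, 406.0, 54.0], [466.0, 406.0, 54.0], [466.0, 406.0, 54.0]]
324 249 [[472.0, 408.0, 43.0], [471.0, 408.0, 46.0], [471.0, 408.0, 47.0], [470.0, 408.0, 50.0]]
328 250 [[472.0, 410.0, 45.0], [472.0, 410.0, 47.0], [472.0, 410.0, 48.0], [472.0, 410.0, 49.0]]
332 250 [[473.0, 412.0, 46.0], [473.0, 412.0, 47.0], [473.0, 412.0, 48.0], [473.0, 412.0, 49.0]]
[480.8532007  404.11908581  39.13435896] 0.02466240031978139 58.23745957736719 [ 2.6 -0.   3.7]
char wrist c 462.1 362.7 R 52.7 fit [461.6 360.5  47.1] slope [0.016 0.042] z 50.6 5064
```

{"fn": "carry_out", "kwargs": {
  "rows": [
    {"x": 0,"y": 0,"turn": 0,"z": 0.02,"fingers": 0.0},
    {"x": 0,"y": 0,"turn": 0,"z": 0.06,"fingers": 0.0},
    {"x": 0,"y": -0.02,"turn": 0,"z": 0.1,"fingers": 0.0},
    {"x": 0.005,"y": -0.06,"turn": 0,"z": 0.11,"fingers": 0.0},
    {"x": 0.01,"y": -0.1,"turn": 0,"z": 0.11,"fingers": 0.0},
    {"x": 0.015,"y": -0.145,"turn": 0,"z": 0.11,"fingers": 0.0},
    {"x": 0.02,"y": -0.19,"turn": 0,"z": 0.11,"fingers": 0.0},
    {"x": 0.025,"y": -0.235,"turn": 0,"z": 0.11,"fingers": 0.0},
    {"x": 0.03,"y": -0.28,"turn": 0,"z": 0.11,"fingers": 0.0},
    {"x": 0.032,"y": -0.31,"turn": 0,"z": 0.11,"fingers": 0.0}
  ]
}}

```text
time: 10.05
tool_pos: [511.0, 91.3, 147.4]
tool_rot: [0.176, 0.984, 0.0, -0.001]
ft_force: [0.3, 0.2, -1.1]
width: 0.025
gripper_force: 57.6
```

{"fn": "carry_out", "kwargs": {
  "rows": [
    {"x": 0,"y": -0.025,"turn": 0,"z": 0,"fingers": 0.0},
    {"x": 0,"y": -0.045,"turn": 0,"z": 0,"fingers": 0.0},
    {"x": 0,"y": -0.059,"turn": 0,"z": 0,"fingers": 0.0},
    {"x": 0,"y": -0.059,"turn": 0,"z": 0,"fingers": 0.0},
    {"x": 0,"y": -0.059,"turn": 0,"z": 0,"fingers": 0.0}
  ]
}}

```text
time: 10.55
tool_pos: [511.4, 35.2, 147.7]
tool_rot: [0.175, 0.985, 0.001, -0.0]
ft_force: [0.8, 0.2, -1.1]
width: 0.025
gripper_force: 57.6
```

```bash
python3 -c "
from h import *
held('char',(495,-10,158),cam='wrist')
held('char',(495,-10,158),cam='wrist',save='w4')
s=manip.get_state();print(s['tool_pos'],s['width'],s['time'])"
```

```text
char wrist c 493.5 -6.4 R 52.8 fit [492.   -8.1  47.2] slope [0.019 0.066] z 157.4 5104
char wrist c 494.5 -6.5 R 52.7 fit [492.   -7.9  47.1] slope [0.018 0.066] z 157.4 5118
[511.48129821  35.56201368 147.79158248] 0.024301992250398214 10.65
```

View pics/w4.png

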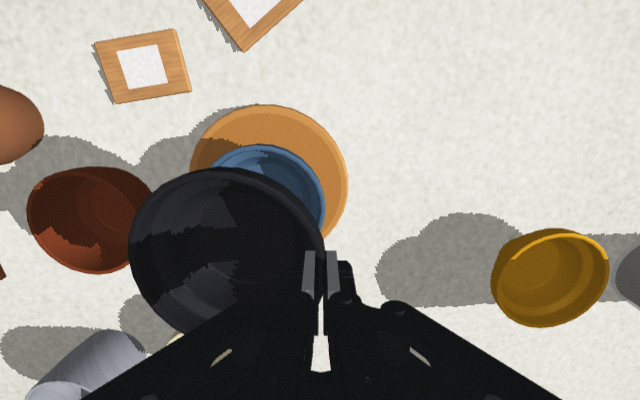

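Charcoal is held above the blue cover, now at about (493,-8). Shift and lower.

{"fn": "carry_out", "kwargs": {
  "rows": [
    {"x": 0.0015,"y": -0.0035,"turn": 0,"z": -0.03,"fingers": 0.0},
    {"x": 0.0015,"y": -0.0035,"turn": 0,"z": -0.055,"fingers": 0.0},
    {"x": 0.0015,"y": -0.0035,"turn": 0,"z": -0.066,"fingers": 0.0},
    {"x": 0.0015,"y": -0.0035,"turn": 0,"z": -0.069,"fingers": 0.0},
    {"x": 0.0015,"y": -0.0035,"turn": 0,"z": -0.071,"fingers": 0.0},
    {"x": 0.0015,"y": -0.0035,"turn": 0,"z": -0.073,"fingers": 0.0},
    {"x": 0.0015,"y": -0.0035,"turn": 0,"z": -0.074,"fingers": 0.0},
    {"x": 0.0015,"y": -0.0035,"turn": 0,"z": -0.075,"fingers": 0.0},
    {"x": 0.0015,"y": -0.0035,"turn": 0,"z": -0.076,"fingers": 0.0},
    {"x": 0.0015,"y": -0.0035,"turn": 0,"z": -0.076,"fingers": 0.0}
  ]
}}

```text
time: 11.65
tool_pos: [513.8, 31.0, 72.4]
tool_rot: [0.175, 0.985, 0.0, 0.001]
ft_force: [0.5, -0.2, 0.9]
width: 0.029
gripper_force: 62.3
```

```bash
python3 -c "
from h import *
held('char',(495,-10,84),cam='wrist')
s=manip.get_state();print(s['tool_pos'],s['width'],s['ft_force'])"
```

```text
char wrist c 496.0 -8.7 R 54.4 fit [494.9 -11.9  47.6] slope [0.017 0.057] z 83.0 5089
[513.74816405  31.00480194  72.41547121] 0.028074980860135716 [1.03569194 0.62099724 1.64962118]
```

{"fn": "carry_out", "kwargs": {
  "rows": [
    {"x": 0,"y": 0.001,"turn": 0,"z": -0.001,"fingers": 0.0},
    {"x": 0,"y": 0.001,"turn": 0,"z": -0.002,"fingers": 0.0},
    {"x": 0,"y": 0.001,"turn": 0,"z": -0.002,"fingers": 0.006},
    {"x": 0,"y": 0.001,"turn": 0,"z": -0.002,"fingers": 0.015},
    {"x": 0,"y": 0.001,"turn": 0,"z": -0.002,"fingers": 0.03},
    {"x": 0,"y": 0.001,"turn": 0,"z": 0.0,"fingers": 0.03},
    {"x": 0,"y": 0.001,"turn": 0,"z": 0.03,"fingers": 0.035},
    {"x": 0,"y": 0.001,"turn": 0,"z": 0.07,"fingers": 0.035},
    {"x": 0.02,"y": 0.04,"turn": 0,"z": 0.08,"fingers": 0.035},
    {"x": 0.04,"y": 0.08,"turn": 0,"z": 0.08,"fingers": 0.035}
  ]
}}

```text
time: 12.7
tool_pos: [555.4, 111.1, 155.1]
tool_rot: [0.177, 0.984, 0.001, 0.003]
ft_force: [1.8, -0.2, 0.3]
width: 0.407
gripper_force: 0.0
```

```bash
python3 -c "
from h import *
held('char',(495,-10,84)); held('char',(495,-10,84),cam='scene')
s=manip.get_state();print(s['tool_pos'],s['time'])
wl(['yellow','cream','rust','rinse'],None,cam='top')"
```

```text
char top c 495.0 -11.2 R 49.6 fit [494.7 -11.   47.3] slope [-0.005  0.001] z 81.6 194
char scene c 497.2 -11.2 R 50.7 fit [497.4 -11.   47.1] slope [ 0.003 -0.001] z 82.9 166
[555.61106241 114.87748893 152.70453474] 12.8Traceback (most recent call last):
  File "<string>", line 5, in <module>
    wl(['yellow','cream','rust','rinse'],None,cam='top')
    ~~^^^^^^^^^^^^^^^^^^^^^^^^^^^^^^^^^^^^^^^^^^^^^^^^^^
  File "h.py", line 30, in wl
    im,d,w,P=look(cam,save); rims(w,P,names,tol,seeds); s=manip.get_state()
                             ~~~~^^^^^^^^^^^^^^^^^^^^^
  File "h.py", line 28, in rims
    print(n,c.round(1),"R",round(R,1),"fit",np.round(circ(q),1),len(q), w[m][:,2].max().round(1))
                                 ^
UnboundLocalError: cannot access local variable 'R' where it is not associated with a value
```

```bash
python3 -c "
from h import *
for cam in('wrist','top','scene'):
    im,d,w,P=look(cam)
    b=im.astype(int); m=(b[...,0]>b[...,2]*2.2)&(b[...,1]>b[...,2]*1.5)&(b[...,0]>60)&(abs(w[...,2]-52)<6)&(np.hypot(w[...,0]-654,w[...,1]-204)<150)
    q=w[m][:,:2]; 
    if len(q)>8: print(cam,cv2.minEnclosingCircle(q.astype(np.float32)),circ(q),len(q))
print(manip.get_state()['tool_pos'])
"
```

```text
wrist ((654.7498168945312, 203.6638641357422), 49.76882553100586) (np.float64(654.047547369614), np.float64(203.62359595709245), np.float64(47.307577863469916)) 1643
scene ((656.5018920898438, 204.34840393066406), 49.508358001708984) (np.float64(656.5520775927259), np.float64(203.60713693740752), np.float64(46.875488569121295)) 132
[552.14706992 110.31833022 151.3912076 ]
```

Yellow hasn't moved. I'll grasp it on its near (-y) side.

{"fn": "carry_out", "kwargs": {
  "rows": [
    {"x": 0.045,"y": 0.02,"turn": 0,"z": 0,"fingers": 0.035},
    {"x": 0.085,"y": 0.0467,"turn": 0,"z": 0,"fingers": 0.035},
    {"x": 0.085,"y": 0.0467,"turn": 0,"z": -0.04,"fingers": 0.035},
    {"x": 0.085,"y": 0.0467,"turn": 0,"z": -0.08,"fingers": 0.035},
    {"x": 0.085,"y": 0.0467,"turn": 0,"z": -0.105,"fingers": 0.035},
    {"x": 0.085,"y": 0.0467,"turn": 0,"z": -0.114,"fingers": 0.035},
    {"x": 0.085,"y": 0.0467,"turn": 0,"z": -0.115,"fingers": 0.01},
    {"x": 0.085,"y": 0.0467,"turn": 0,"z": -0.115,"fingers": 0.0},
    {"x": 0.085,"y": 0.0467,"turn": 0,"z": -0.115,"fingers": 0.0},
    {"x": 0.085,"y": 0.0467,"turn": 0,"z": -0.115,"fingers": 0.0}
  ]
}}

```text
time: 14.0
tool_pos: [639.2, 157.7, 38.9]
tool_rot: [0.175, 0.985, 0.0, 0.001]
ft_force: [-1.4, -0.6, 1.6]
width: 0.035
gripper_force: 56.5
```

{"fn": "carry_out", "kwargs": {
  "rows": [
    {"x": 0,"y": 0,"turn": 0,"z": 0,"fingers": 0.0},
    {"x": 0,"y": 0,"turn": 0,"z": 0,"fingers": 0.0},
    {"x": 0,"y": 0,"turn": 0,"z": 0,"fingers": 0.0}
  ]
}}

```text
time: 14.3
tool_pos: [638.9, 157.3, 38.3]
tool_rot: [0.175, 0.985, -0.0, 0.001]
ft_force: [-1.0, -2.4, 6.0]
width: 0.035
gripper_force: 57.2
```

{"fn": "carry_out", "kwargs": {
  "rows": [
    {"x": 0,"y": 0,"turn": 0,"z": 0.02,"fingers": 0.0},
    {"x": 0,"y": 0,"turn": 0,"z": 0.06,"fingers": 0.0},
    {"x": 0,"y": 0,"turn": 0,"z": 0.1,"fingers": 0.0},
    {"x": -0.01,"y": -0.014,"turn": 0,"z": 0.13,"fingers": 0.0},
    {"x": -0.035,"y": -0.047,"turn": 0,"z": 0.13,"fingers": 0.0},
    {"x": -0.06,"y": -0.08,"turn": 0,"z": 0.13,"fingers": 0.0},
    {"x": -0.085,"y": -0.115,"turn": 0,"z": 0.13,"fingers": 0.0},
    {"x": -0.11,"y": -0.15,"turn": 0,"z": 0.13,"fingers": 0.0},
    {"x": -0.135,"y": -0.182,"turn": 0,"z": 0.13,"fingers": 0.0},
    {"x": -0.15,"y": -0.205,"turn": 0,"z": 0.13,"fingers": 0.0}
  ]
}}

```text
time: 15.3
tool_pos: [486.0, -48.6, 166.7]
tool_rot: [0.176, 0.984, -0.0, -0.0]
ft_force: [0.7, -0.8, -0.8]
width: 0.035
gripper_force: 56.5
```

{"fn": "carry_out", "kwargs": {
  "rows": [
    {"x": -0.0088,"y": -0.0096,"turn": 0,"z": 0,"fingers": 0.0},
    {"x": -0.0088,"y": -0.0096,"turn": 0,"z": 0,"fingers": 0.0},
    {"x": -0.0088,"y": -0.0096,"turn": 0,"z": 0,"fingers": 0.0}
  ]
}}

```text
time: 15.6
tool_pos: [480.0, -56.4, 167.0]
tool_rot: [0.175, 0.985, 0.0, 0.0]
ft_force: [-0.6, -0.4, -1.6]
width: 0.031
gripper_force: 56.5
```

```bash
python3 -c "
from h import *
held('yellow',(495,-11,180),cam='wrist')
held('yellow',(495,-11,176),cam='top')
s=manip.get_state();print(s['tool_pos'],s['width'],s['time'])"
```

```text
yellow wrist c 497.4 -13.5 R 50.3 fit [496.7 -14.3  47.3] slope [-0.016 -0.046] z 176.5 4053
yellow top c 501.6 7.4 R 43.9 fit [496.8 -13.8  47.3] slope [-0.023 -0.052] z 174.9 95
[480.22286738 -56.00697651 166.93738668] 0.036687271713111515 15.7
```

{"fn": "carry_out", "kwargs": {
  "rows": [
    {"x": -0.001,"y": 0.004,"turn": 0,"z": -0.03,"fingers": 0.0},
    {"x": -0.001,"y": 0.004,"turn": 0,"z": -0.055,"fingers": 0.0},
    {"x": -0.001,"y": 0.004,"turn": 0,"z": -0.067,"fingers": 0.0},
    {"x": -0.001,"y": 0.004,"turn": 0,"z": -0.07,"fingers": 0.0},
    {"x": -0.001,"y": 0.004,"turn": 0,"z": -0.072,"fingers": 0.0},
    {"x": -0.001,"y": 0.004,"turn": 0,"z": -0.074,"fingers": 0.0},
    {"x": -0.001,"y": 0.003,"turn": 0,"z": -0.075,"fingers": 0.0},
    {"x": -0.001,"y": 0.003,"turn": 0,"z": -0.076,"fingers": 0.0},
    {"x": -0.001,"y": 0.003,"turn": 0,"z": -0.077,"fingers": 0.0},
    {"x": -0.001,"y": 0.003,"turn": 0,"z": -0.077,"fingers": 0.0}
  ]
}}

```text
time: 16.7
tool_pos: [478.7, -54.2, 90.3]
tool_rot: [0.175, 0.985, -0.0, 0.001]
ft_force: [0.8, -1.3, 0.6]
width: 0.037
gripper_force: 56.8
```

```bash
python3 -c "
from h import *
held('yellow',(495,-11,102),cam='wrist')
s=manip.get_state();print(s['tool_pos'],s['width'],s['ft_force'])"
```

```text
yellow wrist c 496.8 -11.9 R 50.4 fit [495.4 -12.3  47.2] slope [-0.019 -0.028] z 100.2 4855
[478.75281509 -54.14596397  90.311901  ] 0.034273340070264266 [ 0.12091958 -0.8271511   0.23655437]
```

{"fn": "carry_out", "kwargs": {
  "rows": [
    {"x": 0,"y": 0,"turn": 0,"z": -0.001,"fingers": 0.0},
    {"x": 0,"y": 0.0,"turn": 0,"z": -0.001,"fingers": 0.006},
    {"x": 0,"y": 0.0,"turn": 0,"z": -0.001,"fingers": 0.015},
    {"x": 0,"y": 0.0,"turn": 0,"z": -0.001,"fingers": 0.03},
    {"x": 0,"y": 0.0,"turn": 0,"z": 0.0,"fingers": 0.03},
    {"x": 0,"y": 0,"turn": 0,"z": 0.03,"fingers": 0.035},
    {"x": 0,"y": 0,"turn": 0,"z": 0.07,"fingers": 0.035},
    {"x": -0.02,"y": -0.04,"turn": 0,"z": 0.08,"fingers": 0.035},
    {"x": -0.035,"y": -0.085,"turn": 2,"z": 0.08,"fingers": 0.035},
    {"x": -0.05,"y": -0.13,"turn": 2,"z": 0.08,"fingers": 0.035}
  ]
}}

```text
time: 17.75
tool_pos: [428.3, -185.0, 170.9]
tool_rot: [0.157, 0.988, -0.0, 0.001]
ft_force: [0.8, -0.4, 0.6]
width: 0.409
gripper_force: 0.0
```

```bash
python3 -c "
from h import *
held('yellow',(495,-11,102)); held('yellow',(495,-11,102),cam='scene',save='s1')
s=manip.get_state();print(s['tool_pos'],s['time'])"
```

```text
yellow top c 495.5 -12.7 R 49.7 fit [494.9 -12.7  47.5] slope [-0.012  0.001] z 99.8 218
yellow scene c 495.5 -12.7 R 52.0 fit [496.6 -13.   47.4] slope [0.002 0.013] z 100.7 215
[ 427.24430778 -188.56093761  170.36787803] 17.85
```

View pics/s1.png

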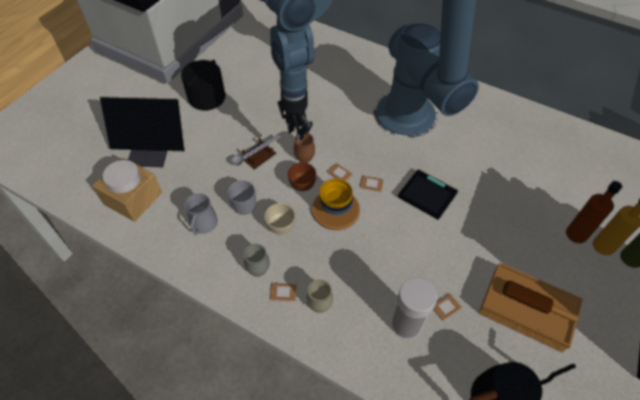

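The scene view shows the yellow-charcoal-blue stack nested and level at about (335,195), mid-board. On to the spoon: I'll hover over its tail and measure from close by.

{"fn": "carry_out", "kwargs": {
  "rows": [
    {"x": -0.02,"y": -0.045,"turn": 0,"z": 0,"fingers": 0.03},
    {"x": -0.04,"y": -0.09,"turn": 0,"z": -0.02,"fingers": 0.03},
    {"x": -0.063,"y": -0.1427,"turn": 0,"z": -0.05,"fingers": 0.03},
    {"x": -0.063,"y": -0.1427,"turn": 0,"z": -0.07,"fingers": 0.03},
    {"x": -0.063,"y": -0.1427,"turn": 0,"z": -0.07,"fingers": 0.03},
    {"x": -0.063,"y": -0.1427,"turn": 0,"z": -0.07,"fingers": 0.03}
  ]
}}

```text
time: 18.45
tool_pos: [365.1, -325.3, 99.6]
tool_rot: [0.158, 0.987, 0.001, -0.001]
ft_force: [-0.4, 1.1, 0.4]
width: 0.35
gripper_force: 0.0
```

```bash
cat > sp.py <<'E'
from h import *
s=manip.get_state();im,d,w,P=look('wrist','w5')
b=im.astype(int)
m=(b.max(-1)-b.min(-1)<25)&(w[...,2]>24)&(w[...,2]<38)&(abs(w[...,0]-430)<110)&(abs(w[...,1]+345)<60)
q=w[m]; vx,vy,x0,y0=cv2.fitLine(q[:,:2].astype(np.float32),cv2.DIST_HUBER,0,.01,.01).ravel()
if vx<0: vx,vy=-vx,-vy
t=(q[:,0]-x0)*vx+(q[:,1]-y0)*vy; lo=t.min()
print("ang",np.degrees(np.arctan2(vy,vx)),"tail",x0+vx*lo,y0+vy*lo,"len",np.ptp(t),len(q),"z",np.median(q[:,2]))
for k in(25,95): print("at tail+",k,x0+vx*(lo+k),y0+vy*(lo+k))
print(s['tool_pos'],s['width'],s['time'])
E
python3 sp.py
```

```text
ang -19.841763 tail 343.35065176622726 -316.1292231735636 len 178.04912321562338 3096 z 31.064608100038853
at tail+ 25 366.8664916409717 -324.6148145851542
at tail+ 95 432.71084329025604 -348.3744705376078
[ 365.06708379 -325.25682221   99.59499121] 0.3500813449139213 18.45
```

View pics/w5.png

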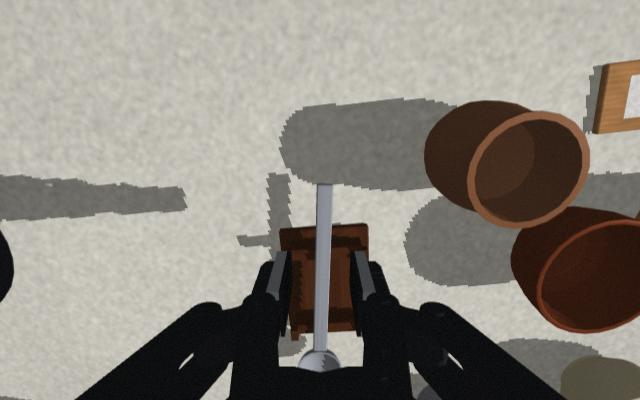

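The spoon tail runs from (324,185) to (321,350), centred between the fingers. Lower and close just to contact, to learn how force depends on the commanded opening.

{"fn": "carry_out", "kwargs": {
  "rows": [
    {"x": 0.001,"y": 0,"turn": 0,"z": -0.04,"fingers": 0.03},
    {"x": 0.001,"y": 0,"turn": 0,"z": -0.075,"fingers": 0.03},
    {"x": 0.001,"y": 0,"turn": 0,"z": -0.09,"fingers": 0.03},
    {"x": 0.001,"y": 0,"turn": 0,"z": -0.09,"fingers": 0.02},
    {"x": 0.001,"y": 0,"turn": 0,"z": -0.09,"fingers": 0.013},
    {"x": 0.001,"y": 0,"turn": 0,"z": -0.09,"fingers": 0.013},
    {"x": 0.001,"y": 0,"turn": 0,"z": -0.09,"fingers": 0.013}
  ]
}}

```text
time: 19.2
tool_pos: [367.6, -327.5, 11.5]
tool_rot: [0.158, 0.988, -0.001, 0.001]
ft_force: [-0.5, -0.5, 1.0]
width: 0.151
gripper_force: 0.1
```

{"fn": "carry_out", "kwargs": {
  "rows": [
    {"x": 0,"y": 0,"turn": 0,"z": 0,"fingers": 0.012},
    {"x": 0,"y": 0,"turn": 0,"z": 0,"fingers": 0.012},
    {"x": 0,"y": 0,"turn": 0,"z": 0,"fingers": 0.012}
  ]
}}

```text
time: 19.5
tool_pos: [366.5, -327.0, 10.3]
tool_rot: [0.158, 0.987, -0.0, 0.0]
ft_force: [-0.3, -1.2, 0.1]
width: 0.139
gripper_force: 0.4
```

{"fn": "carry_out", "kwargs": {
  "rows": [
    {"x": 0,"y": 0,"turn": 0,"z": 0,"fingers": 0.0115},
    {"x": 0,"y": 0,"turn": 0,"z": 0,"fingers": 0.0115},
    {"x": 0,"y": 0,"turn": 0,"z": 0,"fingers": 0.0115}
  ]
}}

```text
time: 19.8
tool_pos: [366.5, -326.9, 10.1]
tool_rot: [0.158, 0.987, -0.0, 0.0]
ft_force: [0.1, -1.0, 2.3]
width: 0.136
gripper_force: 10.1
```

{"fn": "carry_out", "kwargs": {
  "rows": [
    {"x": 0,"y": 0,"turn": 0,"z": 0,"fingers": 0.011},
    {"x": 0,"y": 0,"turn": 0,"z": 0,"fingers": 0.011},
    {"x": 0,"y": 0,"turn": 0,"z": 0,"fingers": 0.011}
  ]
}}

```text
time: 20.1
tool_pos: [366.5, -326.9, 10.1]
tool_rot: [0.158, 0.987, -0.0, 0.0]
ft_force: [0.8, -0.7, 2.9]
width: 0.132
gripper_force: 20.1
```

Force comes out near 20 N per mm of squeeze, so it can be set finely. With a light grip (about 2.5 N), lifting the tail should let the spoon pivot tip-down over the front bar.

{"fn": "carry_out", "kwargs": {
  "rows": [
    {"x": 0,"y": 0,"turn": 0,"z": 0,"fingers": 0.0119},
    {"x": 0,"y": 0,"turn": 0,"z": 0,"fingers": 0.0119},
    {"x": 0,"y": 0,"turn": 0,"z": 0.005,"fingers": 0.0119},
    {"x": 0,"y": 0,"turn": 0,"z": 0.01,"fingers": 0.0119},
    {"x": 0.001,"y": 0,"turn": 0,"z": 0.015,"fingers": 0.0119},
    {"x": 0.002,"y": -0.001,"turn": 0,"z": 0.02,"fingers": 0.0119},
    {"x": 0.003,"y": -0.001,"turn": 0,"z": 0.025,"fingers": 0.0119},
    {"x": 0.004,"y": -0.001,"turn": 0,"z": 0.03,"fingers": 0.0119},
    {"x": 0.004,"y": -0.001,"turn": 0,"z": 0.03,"fingers": 0.0119}
  ]
}}

```text
time: 21.0
tool_pos: [371.0, -328.2, 40.8]
tool_rot: [0.158, 0.987, -0.0, 0.001]
ft_force: [0.4, -0.1, -0.3]
width: 0.137
gripper_force: 3.0
```

```bash
cat > sp2.py <<'E'
from h import *
import sys
# spoon profile in the vertical plane along the spoon: x0,y0 = TCP; direction ang
s=manip.get_state();t=s['tool_pos'];r=s['tool_rot'];psi=2*np.arctan2(r[1],r[0])-np.pi/2; a=psi-np.pi/2
dx=np.array([np.cos(a),np.sin(a)]); dy=np.array([-dx[1],dx[0]])
print("tcp",t.round(1),"w",round(s['width'],4),"F",round(s['gripper_force'],1),s['ft_force'].round(1),"t",round(s['time'],2),"ang",np.degrees(a).round(1))
for cam in sys.argv[1:]:
    im,d,w,P=look(cam); b=im.astype(int)
    e=w[...,:2]-t[:2]; X=e@dx; Y=e@dy
    m=(abs(Y)<9)&(X>-40)&(X<190)&(b.max(-1)-b.min(-1)<30)
    out=[]
    for x in range(-30,190,12):
        k=m&(abs(X-x)<4)&(w[...,2]>3)&(w[...,2]<t[2]+60)
        if k.sum()>3: out.append((x,round(float(np.percentile(w[k][:,2],75))),round(float(np.median(Y[k])),1)))
    print(cam,out)
E
python3 sp2.py top scene
```

```text
tcp [ 371.  -328.2   40.8] w 0.1366 F 3.0 [ 0.4 -0.1 -0.3] t 21.0 ang -18.1
top [(-18, 66, -0.8), (30, 53, 1.3), (42, 49, -0.1), (54, 45, 0.6), (66, 41, 0.6), (78, 39, -0.9), (90, 36, 0.7), (102, 32, 2.5), (114, 28, 0.8), (126, 20, -0.9), (138, 11, 0.1), (150, 12, 0.2)]
scene [(-6, 26, 5.0), (6, 71, -5.2), (18, 60, -0.7), (30, 52, 0.1), (42, 52, -0.4), (54, 49, 1.2), (66, 46, -1.2), (78, 42, -1.1), (90, 35, -3.4), (102, 33, 1.9), (114, 31, -0.5), (126, 26, -1.5), (138, 13, 2.4), (150, 16, 1.9), (162, 22, -3.7), (186, 6, 0.8)]
```

The spoon pivots in the light grip and is now about 16° tip-down. Continue along an arc that keeps the tip on the counter, up to about 45°, then tighten.

{"fn": "carry_out", "kwargs": {
  "rows": [
    {"x": 0.0024,"y": -0.0008,"turn": 0,"z": 0.008,"fingers": 0.0119},
    {"x": 0.0048,"y": -0.0016,"turn": 0,"z": 0.015,"fingers": 0.0119},
    {"x": 0.009,"y": -0.003,"turn": 0,"z": 0.025,"fingers": 0.0119},
    {"x": 0.0145,"y": -0.0048,"turn": 0,"z": 0.0356,"fingers": 0.0119},
    {"x": 0.02,"y": -0.0065,"turn": 0,"z": 0.045,"fingers": 0.0119},
    {"x": 0.0268,"y": -0.0088,"turn": 0,"z": 0.0547,"fingers": 0.0119},
    {"x": 0.0323,"y": -0.0106,"turn": 0,"z": 0.062,"fingers": 0.0119},
    {"x": 0.0394,"y": -0.0129,"turn": 0,"z": 0.07,"fingers": 0.0119},
    {"x": 0.0394,"y": -0.0129,"turn": 0,"z": 0.07,"fingers": 0.0115},
    {"x": 0.0394,"y": -0.0129,"turn": 0,"z": 0.07,"fingers": 0.0105}
  ]
}}

```text
time: 22.1
tool_pos: [409.8, -340.5, 110.0]
tool_rot: [0.158, 0.987, -0.0, 0.0]
ft_force: [-0.7, 0.7, -0.6]
width: 0.135
gripper_force: 31.4
```

```bash
python3 sp2.py top scene wrist
```

```text
tcp [ 409.8 -340.5  110. ] w 0.1355 F 31.4 [-0.7  0.7 -0.6] t 22.1 ang -18.1
top [(-18, 143, -1.0), (-6, 11, -3.3), (6, 8, 1.4), (18, 8, 3.4), (30, 101, 4.6), (42, 94, 2.4), (54, 84, 1.2), (66, 75, -0.5), (78, 66, -0.8), (90, 56, -0.3), (102, 46, -4.6), (114, 23, -1.7), (126, 26, -0.9)]
scene [(-6, 21, -3.1), (6, 145, 3.8), (18, 118, -0.6), (30, 108, -2.3), (42, 97, 0.5), (54, 89, 2.1), (66, 78, -1.4), (78, 66, -0.9), (90, 59, -0.5), (102, 39, -0.3), (114, 27, -2.4), (126, 28, 0.2)]
wrist [(-30, 6, 2.7), (-18, 144, -0.8), (-6, 151, -0.3), (6, 159, 0.7), (18, 116, -1.2), (30, 106, -0.7), (42, 96, -1.0), (54, 86, -1.0), (66, 76, -0.6), (78, 67, -1.3), (90, 57, -1.4), (102, 47, 8.2), (126, 25, -0.5)]
```

The spoon is now 38° tip-down and firmly gripped; the tip sits 129 mm ahead of the TCP and 88 mm below it. Lift and carry it above the cream bowl.

{"fn": "carry_out", "kwargs": {
  "rows": [
    {"x": 0,"y": 0,"turn": 0,"z": 0.03,"fingers": 0.01},
    {"x": 0,"y": 0,"turn": 0,"z": 0.07,"fingers": 0.01},
    {"x": 0.013,"y": 0.03,"turn": 0,"z": 0.09,"fingers": 0.01},
    {"x": 0.03,"y": 0.067,"turn": 0,"z": 0.09,"fingers": 0.01},
    {"x": 0.048,"y": 0.107,"turn": 0,"z": 0.09,"fingers": 0.01},
    {"x": 0.066,"y": 0.147,"turn": 0,"z": 0.09,"fingers": 0.01},
    {"x": 0.084,"y": 0.187,"turn": 0,"z": 0.09,"fingers": 0.01},
    {"x": 0.1,"y": 0.222,"turn": 0,"z": 0.09,"fingers": 0.01},
    {"x": 0.108,"y": 0.242,"turn": 0,"z": 0.09,"fingers": 0.01},
    {"x": 0.1114,"y": 0.249,"turn": 0,"z": 0.09,"fingers": 0.01}
  ]
}}

```text
time: 23.25
tool_pos: [521.0, -89.4, 199.4]
tool_rot: [0.156, 0.988, 0.0, -0.001]
ft_force: [-0.6, -0.3, -0.8]
width: 0.127
gripper_force: 41.9
```

```bash
python3 sp2.py wrist top; python3 -c "
from h import *
wl(['cream','rust','rinse'],None,cam='scene',tol=5) if 0 else None
im,d,w,P=look('wrist','w6')
rims(w,P,['cream','rinse'],5,dict(cream=(628,-125),rinse=(622,-267)))
im,d,w,P=look('scene')
rims(w,P,['cream','rinse','rust'],5,dict(cream=(628,-125),rinse=(622,-267),rust=(460,-152)))
"
```

```text
tcp [521.  -89.4 199.4] w 0.127 F 41.9 [-0.6 -0.3 -0.8] t 23.25 ang -18.0
wrist [(-18, 234, -1.3), (-6, 241, -0.1), (6, 249, 0.9), (18, 207, -1.5), (30, 197, -1.3), (42, 187, -0.9), (54, 177, -0.9), (66, 162, 0.1), (78, 157, -1.2), (90, 147, -0.9), (102, 138, 7.0), (126, 115, -0.8)]
top []
cream [ 626.8 -123.2] R 44.2 fit [ 628.3 -123.5   43.4] 131 60.5
rinse [ 622.4 -265.9] R 42.4 fit [ 622.  -265.9   40. ] 483 76.1
cream [ 627.9 -124.3] R 48.0 fit [ 629.8 -125.3   43.6] 131 64.8
rinse [ 622.8 -267.9] R 44.9 fit [ 623.2 -267.    40.2] 118 79.6
rust [ 461.9 -154.1] R 47.6 fit [ 461.9 -152.7   43.9] 104 64.8
```

View pics/w6.png

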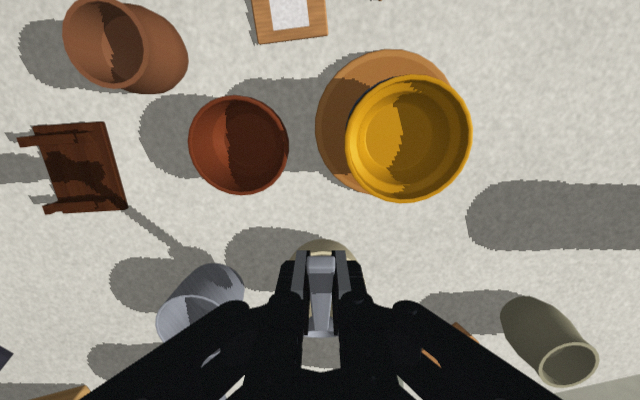

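The wrist view confirms the tilt is held, and the tip is over the cream mouth (cream is hidden below the hand at (322,245)). Dip.

{"fn": "carry_out", "kwargs": {
  "rows": [
    {"x": 0,"y": 0,"turn": 0,"z": -0.03,"fingers": 0.01},
    {"x": 0,"y": 0,"turn": 0,"z": -0.05,"fingers": 0.01},
    {"x": 0,"y": 0,"turn": 0,"z": -0.065,"fingers": 0.01},
    {"x": 0,"y": 0,"turn": 0,"z": -0.075,"fingers": 0.01},
    {"x": 0,"y": 0,"turn": 0,"z": -0.082,"fingers": 0.01},
    {"x": 0,"y": 0,"turn": 0,"z": -0.087,"fingers": 0.01},
    {"x": 0,"y": 0,"turn": 0,"z": -0.087,"fingers": 0.01},
    {"x": 0,"y": 0,"turn": 0,"z": -0.087,"fingers": 0.01}
  ]
}}

```text
time: 24.25
tool_pos: [521.5, -91.7, 113.5]
tool_rot: [0.158, 0.987, -0.0, 0.0]
ft_force: [-0.4, -0.0, -0.5]
width: 0.131
gripper_force: 41.9
```

```bash
python3 sp2.py wrist; python3 -c "
from h import *
im,d,w,P=look('scene','s2')
rims(w,P,['cream'],5,dict(cream=(628,-125)))
K=cv2.resize(im[165:265,220:380],(800,500),interpolation=cv2.INTER_CUBIC);cv2.imwrite('pics/s2c.png',K[...,::-1])"
```

```text
tcp [521.5 -91.7 113.5] w 0.1309 F 41.9 [-0.4 -0.  -0.5] t 24.25 ang -18.2
wrist [(-18, 148, -1.5), (-6, 155, -0.6), (6, 163, 0.9), (18, 121, -1.5), (30, 111, -1.5), (42, 101, -1.6), (54, 91, -1.6), (66, 81, -0.9), (78, 71, -1.6), (90, 61, -1.2), (102, 52, 5.7), (114, 9, 8.4), (126, 29, -0.3), (138, 14, -3.2), (150, 35, 0.2)]
cream [ 629.3 -125.6] R 47.0 fit [ 632. -126.   42.] 159 64.9
```

View pics/s2c.png

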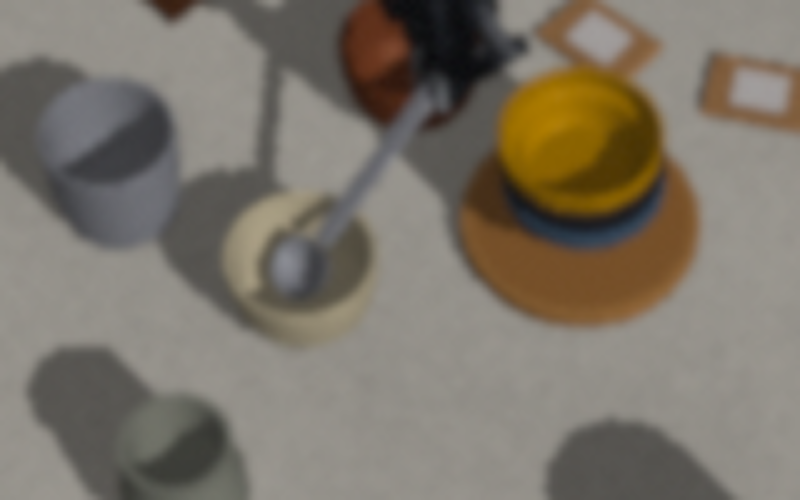

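The spoon bowl is inside the cream bowl at (296,265). A few mm deeper, then out and over to the rinse cup.

{"fn": "carry_out", "kwargs": {
  "rows": [
    {"x": 0,"y": 0,"turn": 0,"z": -0.005,"fingers": 0.01},
    {"x": 0,"y": 0,"turn": 0,"z": -0.005,"fingers": 0.01},
    {"x": 0,"y": 0,"turn": 0,"z": 0.03,"fingers": 0.01},
    {"x": 0,"y": 0,"turn": 0,"z": 0.07,"fingers": 0.01},
    {"x": 0,"y": -0.02,"turn": 0,"z": 0.09,"fingers": 0.01},
    {"x": -0.001,"y": -0.06,"turn": 0,"z": 0.09,"fingers": 0.01},
    {"x": -0.002,"y": -0.1,"turn": 0,"z": 0.09,"fingers": 0.01},
    {"x": -0.0027,"y": -0.13,"turn": 0,"z": 0.09,"fingers": 0.01},
    {"x": -0.0027,"y": -0.142,"turn": 0,"z": 0.09,"fingers": 0.01},
    {"x": -0.0027,"y": -0.142,"turn": 0,"z": 0.09,"fingers": 0.01}
  ]
}}

```text
time: 25.35
tool_pos: [518.3, -234.6, 202.7]
tool_rot: [0.159, 0.987, 0.0, -0.0]
ft_force: [-0.2, 0.3, -0.9]
width: 0.13
gripper_force: 41.9
```

```bash
python3 sp2.py wrist; python3 -c "
from h import *
im,d,w,P=look('scene')
rims(w,P,['cream','rinse','rust'],5,dict(cream=(628,-125),rinse=(622,-267),rust=(460,-152)))
im,d,w,P=look('wrist')
rims(w,P,['cream','rinse','rust'],5,dict(cream=(628,-125),rinse=(622,-267),rust=(460,-152)))"
```

```text
tcp [ 518.3 -234.6  202.7] w 0.1296 F 41.9 [-0.2  0.3 -0.9] t 25.35 ang -18.3
wrist [(-18, 237, -1.1), (-6, 244, -1.0), (6, 252, 0.9), (18, 210, -1.5), (30, 200, -1.5), (42, 190, -1.6), (54, 180, -1.6), (66, 67, 0.3), (78, 160, -1.6), (90, 150, -1.2), (102, 141, 6.5), (126, 118, -0.8)]
cream [ 629.5 -125. ] R 47.7 fit [ 629.7 -125.2   43.7] 152 64.4
rinse [ 623. -265.] R 43.7 fit [ 623.5 -266.6   40.1] 105 80.0
rust [ 463.1 -155.1] R 48.8 fit [ 461.9 -152.7   43.8] 139 65.0
cream [ 629.4 -125. ] R 46.5 fit [ 628.3 -125.5   43.6] 1233 61.2Traceback (most recent call last):
  File "<string>", line 6, in <module>
    rims(w,P,['cream','rinse','rust'],5,dict(cream=(628,-125),rinse=(622,-267),rust=(460,-152)))
    ~~~~^^^^^^^^^^^^^^^^^^^^^^^^^^^^^^^^^^^^^^^^^^^^^^^^^^^^^^^^^^^^^^^^^^^^^^^^^^^^^^^^^^^^^^^^
  File "h.py", line 28, in rims
    print(n,c.round(1),"R",round(R,1),"fit",np.round(circ(q),1),len(q), w[m][:,2].max().round(1))
                                                                        ~~~~~~~~~~~~~^^
    return umr_maximum(a, axis, None, out, keepdims, initial, where)
ValueError: zero-size array to reduction operation maximum which has no identity
```

{"fn": "carry_out", "kwargs": {
  "rows": [
    {"x": 0,"y": 0,"turn": 0,"z": -0.03,"fingers": 0.01},
    {"x": 0,"y": 0,"turn": 0,"z": -0.05,"fingers": 0.01},
    {"x": 0,"y": 0,"turn": 0,"z": -0.065,"fingers": 0.01},
    {"x": 0,"y": 0,"turn": 0,"z": -0.072,"fingers": 0.01},
    {"x": 0,"y": 0,"turn": 0,"z": -0.077,"fingers": 0.01},
    {"x": 0,"y": 0,"turn": 0,"z": -0.077,"fingers": 0.01},
    {"x": 0,"y": 0,"turn": 0,"z": -0.077,"fingers": 0.01}
  ]
}}

```text
time: 26.2
tool_pos: [519.0, -233.5, 126.8]
tool_rot: [0.158, 0.988, -0.0, 0.001]
ft_force: [-0.3, -0.6, -0.5]
width: 0.129
gripper_force: 41.9
```

```bash
python3 sp2.py wrist; python3 -c "
from h import *
im,d,w,P=look('scene','s3')
rims(w,P,['rinse'],5,dict(rinse=(623,-267)))"
```

```text
tcp [ 519.  -233.5  126.8] w 0.1295 F 41.9 [-0.3 -0.6 -0.5] t 26.2 ang -18.1
wrist [(-18, 161, -1.3), (-6, 168, -0.6), (6, 176, 0.5), (18, 134, -1.0), (30, 124, -1.0), (42, 114, -1.6), (54, 105, -0.9), (66, 94, -0.6), (78, 85, -1.3), (90, 75, -0.9), (102, 66, 6.5), (126, 42, 0.1), (150, 55, 0.1)]
rinse [ 623.8 -268.2] R 45.3 fit [ 625.5 -267.9   38.5] 133 79.7
```

No contact in the rinse cup. Slightly deeper, then out and over to rust.

{"fn": "carry_out", "kwargs": {
  "rows": [
    {"x": 0,"y": 0,"turn": 0,"z": -0.006,"fingers": 0.01},
    {"x": 0,"y": 0,"turn": 0,"z": -0.006,"fingers": 0.01},
    {"x": 0,"y": 0,"turn": 0,"z": 0.03,"fingers": 0.01},
    {"x": 0,"y": 0,"turn": 0,"z": 0.065,"fingers": 0.01},
    {"x": -0.012,"y": 0.01,"turn": 0,"z": 0.08,"fingers": 0.01},
    {"x": -0.045,"y": 0.032,"turn": 0,"z": 0.08,"fingers": 0.01},
    {"x": -0.08,"y": 0.056,"turn": 0,"z": 0.08,"fingers": 0.01},
    {"x": -0.115,"y": 0.081,"turn": 0,"z": 0.08,"fingers": 0.01},
    {"x": -0.145,"y": 0.102,"turn": 0,"z": 0.08,"fingers": 0.01},
    {"x": -0.163,"y": 0.115,"turn": 0,"z": 0.08,"fingers": 0.01}
  ]
}}

```text
time: 27.3
tool_pos: [352.6, -116.8, 205.6]
tool_rot: [0.158, 0.987, 0.0, -0.001]
ft_force: [-0.2, 0.9, -0.3]
width: 0.129
gripper_force: 41.8
```

```bash
python3 sp2.py wrist; python3 -c "
from h import *
for c in('scene','top'):
    im,d,w,P=look(c)
    try: rims(w,P,['cream','rinse','rust'],5,dict(cream=(629,-125),rinse=(623,-267),rust=(461,-152)))
    except Exception as e: print(c,'occluded')
print(manip.get_state()['tool_pos'])"
```

```text
tcp [ 352.6 -116.8  205.6] w 0.1289 F 41.8 [-0.2  0.9 -0.3] t 27.3 ang -18.1
wrist [(-18, 240, -1.5), (-6, 247, -0.1), (6, 255, 0.9), (18, 213, -1.0), (30, 203, -1.0), (42, 193, -0.9), (54, 183, -1.6), (66, 173, -0.9), (78, 164, -0.9), (90, 153, -1.2), (102, 144, 6.6), (126, 121, -0.7)]
cream [ 630.2 -125.7] R 49.1 fit [ 629.8 -125.3   43.8] 140 64.7
rinse [ 624.6 -266.8] R 44.7 fit [ 623.5 -266.7   40.1] 126 79.8
rust [ 460.5 -151.2] R 48.4 fit [ 462.4 -152.6   43.8] 132 64.9
cream [ 628.5 -125.5] R 45.8 fit [ 628.4 -125.3   43.6] 160 62.3
rinse [ 621.9 -267. ] R 42.1 fit [ 621.8 -266.6   40. ] 129 78.5
rust [ 460.5 -152.5] R 45.8 fit [ 460.4 -152.5   43.6] 141 62.5
[ 354.65226336 -117.95953351  206.09322168]
```

{"fn": "carry_out", "kwargs": {
  "rows": [
    {"x": 0,"y": 0,"turn": 0,"z": -0.03,"fingers": 0.01},
    {"x": 0,"y": 0,"turn": 0,"z": -0.055,"fingers": 0.01},
    {"x": 0,"y": 0,"turn": 0,"z": -0.075,"fingers": 0.01},
    {"x": 0,"y": 0,"turn": 0,"z": -0.085,"fingers": 0.01},
    {"x": 0,"y": 0,"turn": 0,"z": -0.092,"fingers": 0.01},
    {"x": 0,"y": 0,"turn": 0,"z": -0.097,"fingers": 0.01},
    {"x": 0,"y": 0,"turn": 0,"z": -0.097,"fingers": 0.01},
    {"x": 0,"y": 0,"turn": 0,"z": -0.097,"fingers": 0.01}
  ]
}}

```text
time: 28.25
tool_pos: [356.0, -118.8, 109.5]
tool_rot: [0.158, 0.987, -0.0, 0.001]
ft_force: [0.0, -0.6, -0.5]
width: 0.127
gripper_force: 41.9
```

```bash
python3 sp2.py wrist; python3 -c "
from h import *
for c in('scene','top'):
    im,d,w,P=look(c)
    try: rims(w,P,['rust','cream','rinse'],5,dict(cream=(629,-125),rinse=(623,-267),rust=(461,-152)))
    except Exception as e: print(c,'occluded')"
```

```text
tcp [ 356.  -118.8  109.5] w 0.1266 F 41.9 [ 0.  -0.6 -0.5] t 28.25 ang -18.2
wrist [(-18, 144, -1.3), (-6, 151, -0.6), (6, 159, 0.9), (18, 117, -1.3), (30, 107, -1.5), (42, 97, -1.0), (54, 87, -1.6), (66, 77, -0.2), (78, 68, -1.3), (90, 58, -1.7), (102, 48, 6.5), (126, 25, -0.8), (138, 12, 0.2), (150, 40, -0.4)]
rust [ 462.1 -151.9] R 48.0 fit [ 464.3 -153.6   41.8] 148 65.0
cream [ 629.4 -124. ] R 48.6 fit [ 630.  -125.1   43.7] 147 65.0
rinse [ 621.3 -267.3] R 44.1 fit [ 623.4 -266.9   40.1] 121 79.8
rust [ 461.  -151.5] R 45.8 fit [ 464.6 -150.5   40.6] 142 64.9
cream [ 628.2 -125.6] R 46.0 fit [ 628.2 -125.2   43.7] 167 62.7
rinse [ 622.3 -267.3] R 42.0 fit [ 622.  -266.8   40.1] 120 77.2
```

Rust dip is done without contact. Out and back over the rinse cup.

{"fn": "carry_out", "kwargs": {
  "rows": [
    {"x": 0,"y": 0,"turn": 0,"z": 0.03,"fingers": 0.01},
    {"x": 0,"y": 0,"turn": 0,"z": 0.07,"fingers": 0.01},
    {"x": 0.012,"y": -0.009,"turn": 0,"z": 0.094,"fingers": 0.01},
    {"x": 0.045,"y": -0.032,"turn": 0,"z": 0.094,"fingers": 0.01},
    {"x": 0.08,"y": -0.056,"turn": 0,"z": 0.094,"fingers": 0.01},
    {"x": 0.115,"y": -0.081,"turn": 0,"z": 0.094,"fingers": 0.01},
    {"x": 0.145,"y": -0.102,"turn": 0,"z": 0.094,"fingers": 0.01},
    {"x": 0.163,"y": -0.115,"turn": 0,"z": 0.094,"fingers": 0.01},
    {"x": 0.163,"y": -0.115,"turn": 0,"z": 0.094,"fingers": 0.01},
    {"x": 0.163,"y": -0.115,"turn": 0,"z": 0.094,"fingers": 0.01}
  ]
}}

```text
time: 29.4
tool_pos: [518.0, -233.2, 202.7]
tool_rot: [0.158, 0.987, 0.0, -0.0]
ft_force: [0.2, 0.6, -0.1]
width: 0.125
gripper_force: 41.9
```

```bash
python3 sp2.py wrist; python3 -c "
from h import *
for c in('scene','top'):
    im,d,w,P=look(c)
    try: rims(w,P,['rinse','rust','cream'],5,dict(cream=(629,-125),rinse=(623,-267),rust=(461,-152)))
    except Exception as e: print(c,'occluded')"
```

```text
tcp [ 518.  -233.2  202.7] w 0.1251 F 41.9 [ 0.2  0.6 -0.1] t 29.4 ang -18.2
wrist [(-18, 237, -1.1), (-6, 244, -0.2), (6, 252, 1.2), (18, 211, -1.0), (30, 200, -1.5), (42, 190, -1.5), (54, 180, -1.6), (66, 67, 0.3), (78, 160, -1.6), (90, 150, -1.2), (102, 141, 5.8), (126, 118, -0.7)]
rinse [ 623.1 -266.4] R 43.2 fit [ 623.5 -266.9   40.2] 102 79.6
rust [ 461.2 -155.1] R 48.7 fit [ 461.9 -152.9   43.7] 135 64.5
cream [ 628.6 -125. ] R 48.1 fit [ 630.  -125.3   43.5] 158 64.6
rinse [ 622.3 -266.9] R 41.9 fit [ 621.8 -267.1   40.3] 57 77.7
rust [ 460.7 -152.5] R 45.9 fit [ 460.4 -152.4   43.6] 170 62.3
cream [ 628.5 -125.3] R 45.9 fit [ 628.3 -125.3   43.7] 166 64.2
```

{"fn": "carry_out", "kwargs": {
  "rows": [
    {"x": 0,"y": 0,"turn": 0,"z": -0.03,"fingers": 0.01},
    {"x": 0,"y": 0,"turn": 0,"z": -0.05,"fingers": 0.01},
    {"x": 0,"y": 0,"turn": 0,"z": -0.065,"fingers": 0.01},
    {"x": 0,"y": 0,"turn": 0,"z": -0.075,"fingers": 0.01},
    {"x": 0,"y": 0,"turn": 0,"z": -0.083,"fingers": 0.01},
    {"x": 0,"y": 0,"turn": 0,"z": -0.083,"fingers": 0.01},
    {"x": 0,"y": 0,"turn": 0,"z": -0.083,"fingers": 0.01},
    {"x": 0,"y": 0,"turn": 0,"z": -0.083,"fingers": 0.01},
    {"x": 0,"y": 0,"turn": 0,"z": -0.05,"fingers": 0.01},
    {"x": 0,"y": 0,"turn": 0,"z": 0.0,"fingers": 0.01}
  ]
}}

```text
time: 30.55
tool_pos: [516.0, -232.2, 201.0]
tool_rot: [0.158, 0.987, 0.001, -0.003]
ft_force: [0.2, -0.7, -0.9]
width: 0.125
gripper_force: 41.8
```

Second rinse is done. Back above the rest.

{"fn": "carry_out", "kwargs": {
  "rows": [
    {"x": -0.025,"y": -0.025,"turn": 0,"z": 0,"fingers": 0.01},
    {"x": -0.055,"y": -0.054,"turn": 0,"z": 0,"fingers": 0.01},
    {"x": -0.085,"y": -0.084,"turn": 0,"z": -0.01,"fingers": 0.01},
    {"x": -0.105,"y": -0.103,"turn": 0,"z": -0.03,"fingers": 0.01},
    {"x": -0.1087,"y": -0.107,"turn": 0,"z": -0.06,"fingers": 0.01},
    {"x": -0.1087,"y": -0.107,"turn": 0,"z": -0.06,"fingers": 0.01},
    {"x": -0.1087,"y": -0.107,"turn": 0,"z": -0.06,"fingers": 0.01}
  ]
}}

```text
time: 31.25
tool_pos: [409.5, -340.0, 143.3]
tool_rot: [0.158, 0.987, 0.001, -0.0]
ft_force: [0.3, 0.2, -0.3]
width: 0.13
gripper_force: 41.9
```

```bash
python3 sp2.py wrist top; python3 -c "
from h import *
im,d,w,P=look('top')
c=np.array([432,-347.5]);a=np.radians(-18.1);dx=np.array([np.cos(a),np.sin(a)]);dy=np.array([-dx[1],dx[0]])
e=w[...,:2]-c;X=e@dx;Y=e@dy;b=im.astype(int)
for k in(36,-36):
    m=(abs(X-k)<6)&(abs(Y)<45)&(w[...,2]>20)&(w[...,2]<36)&(b[...,0]>b[...,2]*1.3)
    if m.sum()>3: print(k,m.sum(),'Y',Y[m].min().round(1),Y[m].max().round(1),'X',np.median(X[m]).round(1))
"
```

```text
tcp [ 409.5 -340.   143.3] w 0.1298 F 41.9 [ 0.3  0.2 -0.3] t 31.25 ang -18.2
wrist [(-30, 4, 3.4), (-18, 178, -1.1), (-6, 185, -0.2), (6, 193, 0.9), (18, 151, -1.5), (30, 141, -1.0), (42, 130, -0.9), (54, 25, -0.2), (66, 111, -1.6), (78, 101, -1.2), (90, 91, -1.2), (102, 82, 6.6), (126, 59, 0.2)]
top [(-30, 5, 0.4), (-18, 177, -0.4), (-6, 24, 1.8), (6, 9, 1.8), (18, 8, 3.7), (30, 40, 3.3), (42, 129, 0.8), (54, 118, 0.5), (66, 111, -0.6), (78, 102, -1.0), (90, 92, -1.7), (102, 83, 6.5), (114, 59, -0.4), (126, 60, -1.1)]
36 76 Y -23.5 39.0 X 36.1
-36 98 Y -29.7 34.9 X -36.4
```

The spoon is just as it was at pick-up. Reverse the pivot with a moderate (10 N) grip: tip on the counter, then swing back and down.

{"fn": "carry_out", "kwargs": {
  "rows": [
    {"x": 0,"y": 0,"turn": 0,"z": -0.03,"fingers": 0.0115},
    {"x": 0,"y": 0,"turn": 0,"z": -0.05,"fingers": 0.0115},
    {"x": -0.0067,"y": 0.0022,"turn": 0,"z": -0.064,"fingers": 0.0115},
    {"x": -0.0143,"y": 0.0047,"turn": 0,"z": -0.076,"fingers": 0.0115},
    {"x": -0.0209,"y": 0.0068,"turn": 0,"z": -0.089,"fingers": 0.0115},
    {"x": -0.0262,"y": 0.0086,"turn": 0,"z": -0.1,"fingers": 0.0115},
    {"x": -0.0262,"y": 0.0086,"turn": 0,"z": -0.1,"fingers": 0.0115}
  ]
}}

```text
time: 32.1
tool_pos: [383.7, -331.3, 43.0]
tool_rot: [0.157, 0.988, 0.0, -0.0]
ft_force: [-0.1, 0.2, 0.9]
width: 0.138
gripper_force: 15.3
```

```bash
python3 sp2.py wrist top
```

```text
tcp [ 383.7 -331.3   43. ] w 0.1376 F 15.3 [-0.1  0.2  0.9] t 32.1 ang -18.1
wrist [(-18, 70, -1.1), (-6, 84, -0.1), (6, 84, 0.4), (18, 58, -1.5), (30, 54, -1.0), (42, 50, -1.0), (54, 46, -1.2), (66, 42, -0.9), (78, 38, 1.0), (90, 25, -8.3)]
top [(-18, 70, -1.1), (30, 53, -0.6), (42, 49, -0.9), (54, 45, -0.8), (66, 40, 0.4), (78, 35, 0.8), (90, 34, 2.3), (102, 30, 0.9), (114, 26, 0.5), (126, 12, -1.8), (138, 8, 0.7), (150, 9, -0.6)]
```

Now about 18°. Finish moving back and down to level.

{"fn": "carry_out", "kwargs": {
  "rows": [
    {"x": -0.006,"y": 0.0018,"turn": 0,"z": -0.005,"fingers": 0.0115},
    {"x": -0.011,"y": 0.0032,"turn": 0,"z": -0.01,"fingers": 0.0115},
    {"x": -0.015,"y": 0.0044,"turn": 0,"z": -0.015,"fingers": 0.0115},
    {"x": -0.0172,"y": 0.005,"turn": 0,"z": -0.02,"fingers": 0.0115},
    {"x": -0.0172,"y": 0.005,"turn": 0,"z": -0.025,"fingers": 0.0115},
    {"x": -0.0172,"y": 0.005,"turn": 0,"z": -0.03,"fingers": 0.0115},
    {"x": -0.0172,"y": 0.005,"turn": 0,"z": -0.033,"fingers": 0.0115},
    {"x": -0.0172,"y": 0.005,"turn": 0,"z": -0.033,"fingers": 0.0115}
  ]
}}

```text
time: 33.0
tool_pos: [365.6, -326.4, 9.4]
tool_rot: [0.158, 0.987, 0.0, -0.001]
ft_force: [-1.3, -0.0, 1.3]
width: 0.138
gripper_force: 15.3
```

```bash
python3 sp2.py wrist top
```

```text
tcp [ 365.6 -326.4    9.4] w 0.1379 F 15.3 [-1.3 -0.   1.3] t 33.0 ang -18.2
wrist [(-18, 31, -1.5), (-6, 50, -0.1), (6, 50, -0.1), (18, 31, -1.0), (30, 31, -1.5), (42, 32, -1.5), (54, 32, -1.5)]
top [(-18, 30, -1.3), (30, 30, 3.7), (42, 31, 0.0), (54, 32, 2.3), (66, 32, 0.6), (78, 31, 1.9), (90, 31, 0.9), (102, 31, 2.3), (114, 32, -0.1), (126, 34, -2.0), (138, 24, -0.8), (150, 24, -1.2), (162, 32, -0.3)]
```

Level at z≈31. Release slowly, rise and back away.

{"fn": "carry_out", "kwargs": {
  "rows": [
    {"x": 0,"y": 0,"turn": 0,"z": 0.0005,"fingers": 0.012},
    {"x": 0,"y": 0,"turn": 0,"z": 0.0005,"fingers": 0.014},
    {"x": 0,"y": 0,"turn": 0,"z": 0.0005,"fingers": 0.02},
    {"x": 0,"y": 0,"turn": 0,"z": 0.0005,"fingers": 0.03},
    {"x": 0,"y": 0,"turn": 0,"z": 0.0005,"fingers": 0.03},
    {"x": 0,"y": 0,"turn": 0,"z": 0.03,"fingers": 0.03},
    {"x": 0,"y": 0,"turn": 0,"z": 0.07,"fingers": 0.03},
    {"x": 0,"y": 0,"turn": 0,"z": 0.12,"fingers": 0.03},
    {"x": 0,"y": 0,"turn": 0,"z": 0.17,"fingers": 0.03},
    {"x": 0,"y": 0,"turn": 0,"z": 0.2,"fingers": 0.03}
  ]
}}

```text
time: 34.1
tool_pos: [367.2, -327.9, 214.1]
tool_rot: [0.158, 0.987, -0.002, 0.002]
ft_force: [0.5, -0.4, -0.7]
width: 0.347
gripper_force: 0.0
```

```bash
python3 sp.py; cp pics/w5.png pics/w7.png; python3 -c "
from h import *
im,d,w,P=look('top','t9')
try: rims(w,P,[k for k in K0 if k not in('yellow','blue','char','board','brown')])
except Exception as e: print(e)
held('yellow',(495,-12,102))"
```

```text
ang -18.476124 tail 343.3274771544066 -320.1488926913047 len 189.93815939791273 1840 z 30.854004468093933
at tail+ 25 367.0388724180785 -328.07162999170066
at tail+ 95 433.43077915635973 -350.25529443280936
[ 367.22538431 -327.92437299  214.07389418] 0.34655420872173515 34.1
cream [ 628.4 -125.8] R 46.1 fit [ 628.2 -125.3   43.5] 163 63.9
rust [ 460.6 -152.5] R 45.8 fit [ 460.5 -152.3   43.6] 180 62.1
rinse [ 622.  -266.7] R 42.0 fit [ 621.8 -266.8   40.1] 126 78.8
pitcher [ 735.6 -336.4] R 38.3 fit [ 734.9 -336.9   35.2] 122 103.1
oat [785.6 101.8] R 32.4 fit [785.  101.8  29.8] 122 89.0
grey [ 781.  -106.8] R 32.8 fit [ 780.6 -106.5   29.7] 117 87.8
canister [719.2 333.6] R 45.5 fit [718.2 333.1  31.5] 1037 196.7
yellow top c 495.1 -12.9 R 49.7 fit [494.9 -12.8  47.5] slope [-0.009  0.   ] z 99.9 212
```

View pics/w7.png

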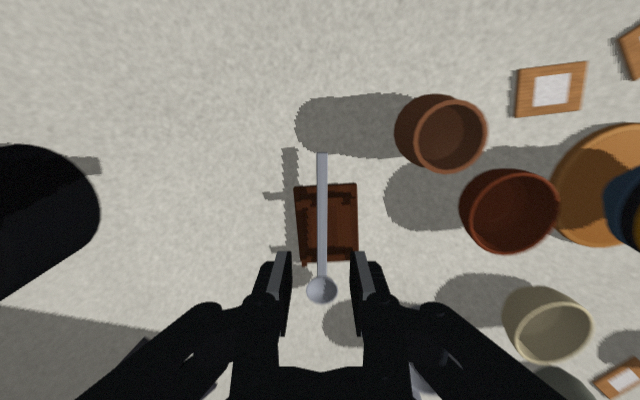

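View pics/t9.png

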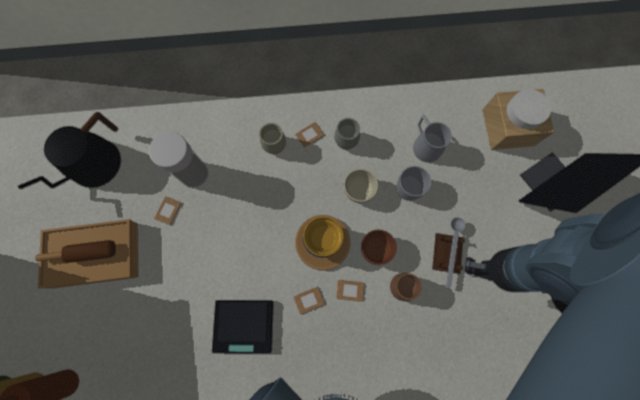

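The spoon lies level on the rest again (wrist view (322,155)–(321,290)). The stack is level mid-board, and every bystander checked in the top view is unmoved. Handing in.

```bash
python3 -c "
from plant import manip
print(manip.job_done())"
```

```text
the job is handed in; nothing more can be done
None
```

The job is handed in: the three covers present are nested level on the board, the spoon was dipped in cream, rinse, rust and rinse in that order and lies back along its rest, and nothing else moved as far as the last views show.

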